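# Put the dreidel away in the sliding-leaf box

### The arm

A 6-joint arm with a two-finger parallel gripper is mounted at the origin on the work surface. World frame = base frame: x ahead of the robot, y to its left, z up, the work surface at z = 0. Lengths are in m, angles in rad, forces in N, time in s.
With the tool pointing down it reaches from about 0.375 to 0.9 m from the base axis. Payload 3.1 kg.
Tool frame: the origin (TCP) lies between the finger pads; the fingertips stand 11 mm ahead of it and the grasp point (between the pads) lies 8 mm behind it; z points along the fingers, y is the direction in which the jaws open and shut (so a half turn about z gives the same grasp; the last joint's range is limited). The gripper opens to 85 mm and grips with 20 to 120 N. Pads are 22 mm wide; open, the fingers measure 114 mm over their backs; the gripper's body (76 mm by 85 mm) begins 54 mm behind the grasp point. The pads swing forward as they close: fully open they stand 13 mm farther back than shut.
Start: joints at [-1.494, 0.527, 1.433, -0, 1.181, -0.178], TCP at [0.158, -0.605, 0.21] pointing down, gripper open.
Joint ranges: [-3.08, 3.08], [-0.75, 2.2], [0.22, 2.44], [-1.43, 4.57], [0, 2.65], [-2.85, 2.85]. Speed limits (rad/s): [2.79, 2.79, 3.14, 3.14, 3.14, 3.14].

### API

Orientations are given as a unit quaternion [x, y, z, w].
In Python, from station import manip gives the robot as it stands.
- The arm moves only by the tool move_arm, never from a script. Its argument "deltas" is a list of rows, each a list of 5 numbers: the shift along the tool's x, y, z in units of 40 cm (1.0 is 40 cm), then the turn about the tool's z in units of 0.5 rad (1.0 is 0.5 rad), then the opening in per cent of the stroke, from 0 (shut) to 100 (fully open). In form: [[x, y, z, twist, grip], ...]. A call has exactly 8 rows; each row is the pose to reach, as a shift and turn from the pose commanded when the call began, along the tool's axes at that moment; what a row does not reach only later rows make up. A row lasts 1/12 s, in which the tool goes at most 41.7 mm and 7.16 degrees, less where a joint would pass 70% of its speed; a pose out of reach is approached as far as the arm can. A call with a number of a shift or a turn outside -1 to 1 is refused whole. A call with a gripper value outside its range is refused whole. The fingers move at their own pace and stop on an object; "force" is the grip in N (left out, the last holds). Time passes only in rows, so rows that repeat a pose let the fingers close, or fill a call up. It gives the time, the measured TCP pose, the force and the opening at its end, in the units of the state.
- manip.sense(): the state, without advancing time (a new reading comes with each control period).
- manip.snapshot(name): name is "scene" or "top"; returns (picture, depth): 480x640x3 uint8, red, green, blue; 480x640 float32, m along the optical axis (not along the pixel's ray), 0 where there is no reading.
- manip.get_calibration(name): a dict with "vfov" (degrees; the focal length in pixels is half the picture's height over the tangent of half this angle, whatever the lens; pixels are square), "cx", "cy" (the principal point, pixels), "pose" (4x4, takes a point from camera to world coordinates). Camera axes: x right, y down, z forward; pixel columns grow to the right and rows downward; lengths in m; the calibration is good to about 2 mm. A picture is of the moment at which its call begins. get_calibration takes no time and is no camera call.
- manip.sign_off(): hands the job in, once; it reports no verdict.
The state is a dict: "t": time; "q": joint angles; "qd": joint speeds; "tau": joint torques, N m; "tcp_pos": TCP position; "tool_rot": TCP orientation; "force": force on the tool from outside, world axes, zero at the start; "ft_torque": the same for the moment, N m; "finger_gap": opening from 0.0 (shut) to 1.0 (fully open).
Only numpy, scipy, OpenCV 4.12 (cv2) and the standard library are available. Lean on these libraries where they do the work, as an engineer would, in place of code of your own. Each camera call takes 0.05 s, during which the arm holds its last target.

### The job

Put the ceramic dreidel away in the wooden box on the sill: slide the box's thin steel leaf open by pressing on its top and dragging it, lay the dreidel gently in the compartment under it, and drag the leaf back until it is fully shut. The leaf is thin, so never press on it harder than about 25 N, and leave the other things where they stand.

Things in the scene. Friction and masses are not known exactly. Their poses are not given: they have to be found in the camera images.
- box: Wooden box fixed to the sill: 126 mm (x) by 230 mm (y) by 70 mm tall, walls 8 mm; origin at the centre of its underside, z up. Its -y half is a compartment, its +y half a solid deck (top at 47 mm). Two lips, 4 mm thick, top at 70 mm, run along the long sides over the edges of the steel leaf and leave 96 mm bare between x = -48 and 48 mm.
- well (a point): Centre of the compartment's floor, 6 mm above the box's underside, at y = -55 mm of the box; axes as the box's. The compartment is 110 mm (x) by 104 mm (y) inside; leaf runners and lips narrow its mouth to 96 mm in x. The fully open leaf leaves 102 mm of it clear in y.
- leaf (a joint): Steel leaf, 106 (x) x 112 (y) x 4 mm, rigid, level, no handle, edges out of reach; slides along the box's y. Value in m: 0 shut against the end wall over the compartment, 0.102 fully open over the deck; starts 0 to 6 mm ajar, stays where left. Its centre is at x = 0, y = -0.051 + value in the box's frame. Its height is described at leaf_low.
- leaf_low (a point): Point of the box at its middle, 54 mm above its underside: the lowest height the leaf's top can have. The top really lies 0 to 8 mm above this, different each time and not measured: find it by touch. The leaf runs stiffly (about 3 N along y), moved only by the friction of the pressing fingertip (0.5 or more): keep pressing with 8 to 14 N and drag slowly, about 30 mm/s, or the tip slips. A stiff arm 1 mm too deep presses too hard.
- dreidel: Glazed ceramic dreidel, about 60 g, lying on one of its flat sides: square body 30 x 30 mm and 32 mm long, a tapering point 14 mm long at its +x end and a stem 9 mm thick, 16 mm long at its -x end (62 mm overall). Origin at the middle of the square body, 15 mm above the surface it lies on; x runs along its axis, level, and z points up at the start. Grasp it across the body, closing along its y.
- jar: The cork-topped glass jar, 60 mm across, 76 mm tall; origin at the centre of its underside. To be left alone.
- coaster: The stainless steel coaster, a flat disc 94 mm across and 6 mm thick; origin at the centre of its underside. To be left alone.
- bowl: A small terracotta bowl, 100 mm across and 40 mm tall; origin at the centre of its underside. To be left alone.
- weight: A marble paperweight, a rounded block 70 x 50 x 30 mm; origin at the centre of its underside. To be left alone.
- cup: A ceramic brush cup, 68 mm across and 80 mm tall; origin at the centre of its underside. To be left alone.

How it is judged:
On the way, in this order (a step that is already met when the one before it is completed fails the run):
1. the leaf is dragged open, by more than 60 mm (value of joint leaf above 0.06 m), for 0.2 s.
2. the dreidel lies in the compartment (x of dreidel in the frame of box between -0.048 and 0.048 m and y of dreidel in the frame of box between -0.1 and -0.012 m and z of dreidel in the frame of box below 0.034 m and linear speed of dreidel below 0.1 m/s), for 0.2 s.
At the end, for the whole second after the job is handed in: The leaf is fully shut (within 3 mm) over the compartment, and the dreidel lies at rest on the compartment's floor (its origin within 48 mm of the box's middle line, between y = -100 and -12 mm of the box's frame, less than 34 mm above the box's underside) (value of joint leaf below 0.003 m and x of dreidel in the frame of box between -0.048 and 0.048 m and y of dreidel in the frame of box between -0.1 and -0.012 m and z of dreidel in the frame of box below 0.034 m and linear speed of dreidel below 0.03 m/s); the robot touches nothing.
It fails at once if the leaf is pressed or pushed with more than 30 N (contact force between any of the fingers, the arm and leaf above 30 N).
It fails at once if the dreidel hits the box with more than 30 N (dropped or rammed) (contact force between dreidel and box above 30 N).
It fails at once if another thing is moved by more than 25 mm or tipped (distance of any of jar, coaster, bowl, weight, cup from where it was at the start of the episode above 0.025 m or angle between any of jar, coaster, bowl, weight, cup's own z axis and vertical above 0.5 rad).
It also fails if it takes over 72 s, if anything falls off the work surface, if the arm or the gripper's body presses on something with over 40 N, if the wrist force passes 120 N, or if a joint passes its speed limit or range.

## Working session

There is one attempt and no reset: what is moved stays moved. The work goes in short steps, Python scripts to look and compute and a tool call to move; the robot and the scene stay as the last step left them, time stands still between calls to the robot, and variables do not carry over. Pictures are saved under pics/ and viewed, and the job is handed in when it is done.

Besides the shell and the picture viewer there is one more tool, called after "Call:" by a JSON object that holds its "op" and its "data", one argument or row to a line. move_arm: Moves the arm, as the interface text tells. Its arguments: {"type":"object","properties":{"deltas":{"type":"array","items":{"type":"array","items":{"type":"number"}}},"force":{"type":"number"}},"required":["deltas"]}

```bash
ls; mkdir -p pics; cat > h.py <<'E'
import numpy as np, cv2
from station import manip
def cal(n):
    c=manip.get_calibration(n); f=240/np.tan(np.radians(c['vfov'])/2); return f,c['cx'],c['cy'],np.array(c['pose'])
def ray(n,u,v,z):
    f,cx,cy,T=cal(n); d=T[:3,:3]@np.array([(u-cx)/f,(v-cy)/f,1]); o=T[:3,3]; return o+d*(z-o[2])/d[2]
def cloud(n,dep):
    f,cx,cy,T=cal(n); v,u=np.mgrid[0:480,0:640]; P=np.stack([(u-cx)/f*dep,(v-cy)/f*dep,dep],-1); return P@T[:3,:3].T+T[:3,3]
E
python3 - <<'E'
from h import *
for n in ('scene','top'):
    p,d=manip.snapshot(n); cv2.imwrite(f'pics/{n}0.png',p[:,:,::-1]); np.save(f'{n}0.npy',d); print(n,cal(n), manip.get_calibration(n).keys())
print(manip.sense())
E
```

```text
pics
scene (np.float64(551.0675675383758), 323.37844910409024, 235.17164530310555, array([[ 0.16714222,  0.60402726, -0.77923972,  1.57542043],
       [ 0.98591387, -0.10729395,  0.12830373, -0.10479408],
       [-0.00610875, -0.78970822, -0.61345221,  0.85581819],
       [ 0.        ,  0.        ,  0.        ,  1.        ]])) dict_keys(['vfov', 'cx', 'cy', 'pose'])
top (np.float64(482.28701757723695), 314.65674131735534, 239.29918890379457, array([[ 0.01735671, -0.99421671,  0.10598051,  0.48028134],
       [-0.99980088, -0.01621427,  0.01163191,  0.03933324],
       [-0.00984625, -0.1061613 , -0.99430017,  1.07376937],
       [ 0.        ,  0.        ,  0.        ,  1.        ]])) dict_keys(['vfov', 'cx', 'cy', 'pose'])
{'t': 0.1, 'q': array([-1.49453500e+00,  5.28413403e-01,  1.43376631e+00, -1.91067914e-05,
        1.18143430e+00, -1.78456856e-01]), 'qd': array([ 8.84107417e-05, -6.40698527e-04, -2.02380755e-03,  1.81141137e-03,
       -5.74865461e-04,  8.30043464e-04]), 'tau': array([-3.41457999e-04, -4.43305492e+01, -1.78586429e+01, -1.67002013e-04,
        3.88951303e-03, -5.04758209e-07]), 'tcp_pos': array([ 0.15747831, -0.60411837,  0.20900934]), 'tool_rot': array([ 9.91899819e-01,  1.27018609e-01,  4.27978172e-05, -1.00981080e-03]), 'force': array([ 0.16046283, -0.33249089, -0.65272644]), 'ft_torque': array([0.02116334, 0.02830991, 0.01721719]), 'finger_gap': 0.9959049146765218}
```

View pics/top0.png

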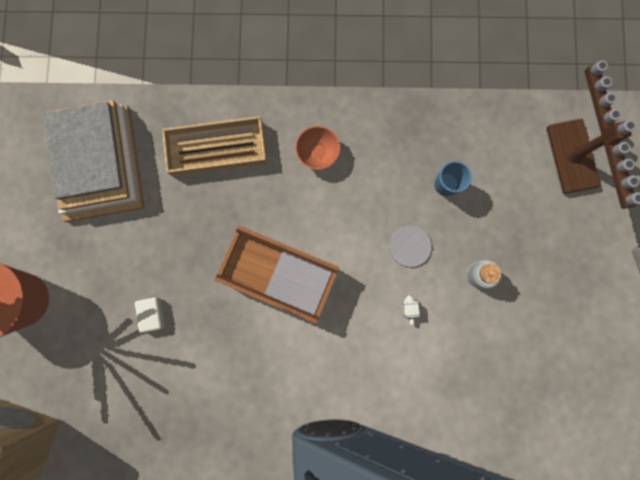

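View pics/scene0.png

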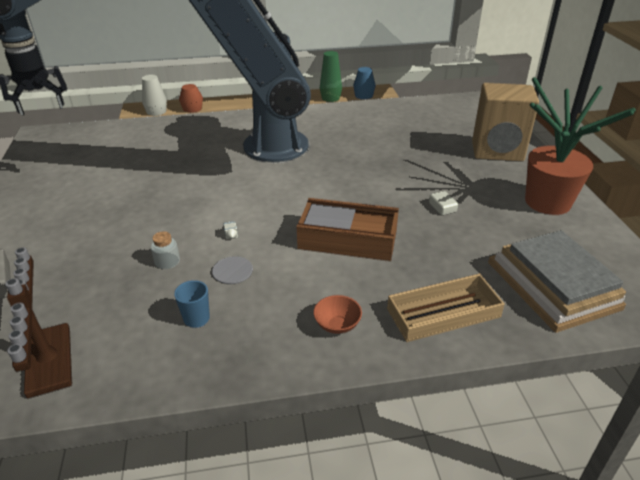

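The top view shows the box around (278,275), with its grey leaf at (302,283) and the deck to the left. The dreidel is near (412,310), the coaster at (411,246) and the jar at (485,274). Next I'll zoom in and measure.

```bash
python3 - <<'E'
from h import *
p=cv2.imread('pics/top0.png'); d=np.load('top0.npy'); C=cloud('top',d)
hsv=cv2.cvtColor(p,cv2.COLOR_BGR2HSV)
a=cv2.resize(p[220:330,205:350],None,fx=5,fy=5,interpolation=cv2.INTER_CUBIC); cv2.imwrite('pics/zbox.png',a)
a=cv2.resize(p[285:335,385:440],None,fx=10,fy=10,interpolation=cv2.INTER_CUBIC); cv2.imwrite('pics/zdr.png',a)
# box rim by depth: points near z .07
R=C[215:335,200:355]; m=np.abs(R[...,2]-0.068)<0.008
m=(R[...,2]>0.045)&(R[...,2]<0.085)
pts=R[m]; print(m.sum(), np.percentile(R[...,2][m],[5,25,50,75,95,99]))
pp=pts[:,:2].astype(np.float32); print(cv2.minAreaRect(pp*1000))
top=pts[pts[:,2]>0.063]; print(len(top),cv2.minAreaRect((top[:,:2]*1000).astype(np.float32)))
# dreidel
D=C[290:330,398:428]; h=hsv[290:330,398:428]
m=(h[...,1]<40)&(h[...,2]>170); print('dr',m.sum(), D[m].mean(0), D[m].max(0),D[m].min(0))
print(np.median(C[340:380,250:300,2]))
for n,(u,v) in dict(leaf=(300,285),deck=(255,265),leaf2=(310,290)).items(): print(n,C[v,u])
E
```

```text
6394 [0.04610789 0.04934288 0.0586592  0.06758525 0.07188359 0.07361386]
((514.70068359375, 129.83505249023438), (230.3214569091797, 126.19816589355469), 68.4157485961914)
1996 ((514.70068359375, 129.83506774902344), (230.32147216796875, 126.1981201171875), 68.41573333740234)
dr 331 [ 0.44570631 -0.15448782  0.02976897] [0.48028134 0.03933324 1.07376937] [ 0.40908285 -0.19119253 -0.00488504]
0.00045716085939728757
leaf [0.49165872 0.08029835 0.05766376]
deck [0.53246606 0.17729454 0.04886105]
leaf2 [0.48158945 0.05911122 0.05828981]
```

```bash
ls pics
```

```text
scene0.png
top0.png
zbox.png
zdr.png
```

View pics/zbox.png

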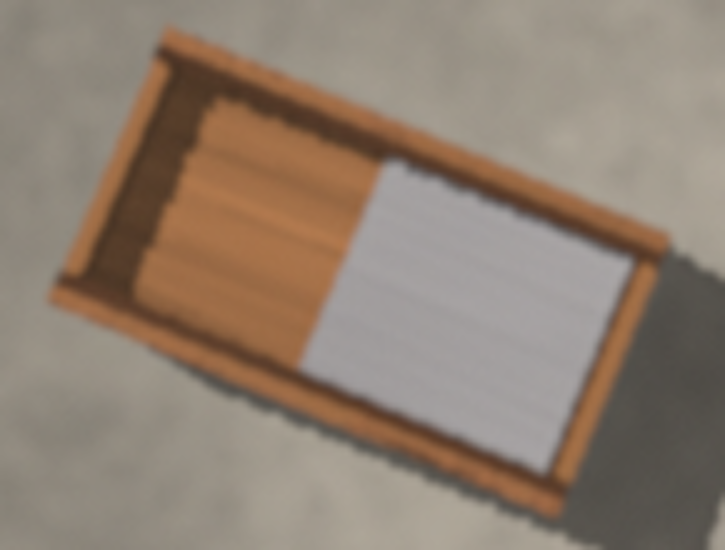

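View pics/zdr.png

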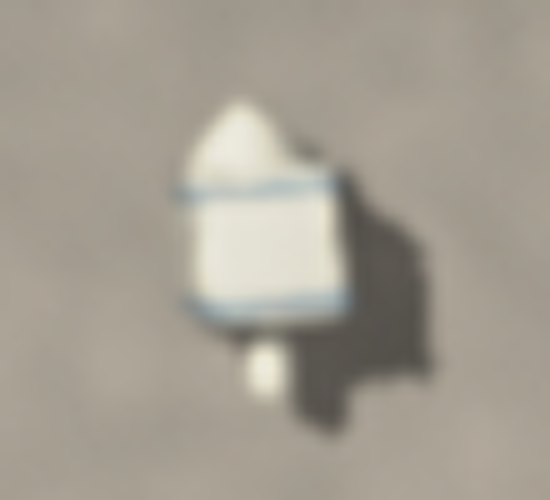

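```bash
python3 - <<'E'
from h import *
t=ray('top',409.0,294.8,.015); s=ray('top',411.6,324.8,.017); print(t,s,np.linalg.norm(t-s), np.degrees(np.arctan2(*(t-s)[1::-1])))
c=[ray('top',385+x/10,285+y/10,.03) for x,y in((197,190),(335,180),(348,300),(200,310))]
print(np.round(c,4)); print(np.mean(c,0)); print([np.linalg.norm(c[i]-c[i-1]) for i in range(4)])
p=cv2.imread('pics/scene0.png');cv2.imwrite('pics/zs.png',cv2.resize(p[205:255,205:260],None,fx=10,fy=10,interpolation=cv2.INTER_CUBIC))
C=cloud('top',np.load('top0.npy'))
D=C[285:335,385:440].reshape(-1,3); m=(D[:,2]>.008)&(D[:,2]<.06); D=D[m]
print(m.sum(),cv2.minAreaRect((D[:,:2]*1000).astype(np.float32)),D[:,2].max())
T=D[D[:,2]>.024]; print(len(T),cv2.minAreaRect((T[:,:2]*1000).astype(np.float32)),np.median(T[:,2]))
# leaf z stats in box frame
th=np.radians(-21.58);o=np.array([.5147,.1298]);R=np.array([[np.cos(th),np.sin(th)],[-np.sin(th),np.cos(th)]])
B=C.reshape(-1,3).copy();B[:,:2]=(B[:,:2]-o)@R.T
m=(abs(B[:,0])<.04)&(B[:,1]>-.1)&(B[:,1]<-.01)&(B[:,2]<.09);print('leaf z',np.mean(B[m,2]),np.std(B[m,2]))
m=(abs(B[:,0])<.04)&(B[:,1]>.02)&(B[:,1]<.1)&(B[:,2]<.09);print('deck z(.047)',np.mean(B[m,2]))
m=(abs(abs(B[:,0])-.057)<.004)&(abs(B[:,1])<.1)&(B[:,2]<.09);print('lip z(.07)',np.median(B[m,2]))
E
```

```text
[ 0.47499287 -0.15575112  0.015     ] [ 0.41075233 -0.16076688  0.017     ] 0.06446708293178773 4.4644658130809125
[[ 0.4553 -0.1437  0.03  ]
 [ 0.458  -0.1732  0.03  ]
 [ 0.4326 -0.1759  0.03  ]
 [ 0.4299 -0.1443  0.03  ]]
[ 0.44394996 -0.15928482  0.03      ]
[np.float64(0.025418465636827575), np.float64(0.029623878569469044), np.float64(0.025515368177839344), np.float64(0.03167329415994052)]
320 ((442.5378723144531, -158.12374877929688), (60.1627082824707, 30.69561004638672), 3.932276725769043) 0.03434596784979327
244 ((446.8843688964844, -157.82498168945312), (46.854339599609375, 30.69561004638672), 3.932276725769043) 0.029820852546481813
leaf z 0.058609255141818105 0.0017878314154533225
deck z(.047) 0.04727681639591086
lip z(.07) 0.07036513571039826
```

View pics/zs.png

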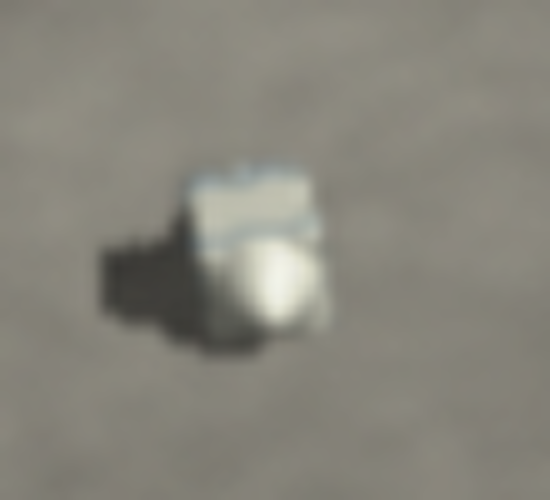

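```bash
cat >> h.py <<'E'
from scipy.spatial.transform import Rotation as Ro
O=np.array([.5147,.1298]);TH=np.radians(-21.6)
def b2w(x,y): return O+np.array([[np.cos(TH),-np.sin(TH)],[np.sin(TH),np.cos(TH)]])@[x,y]
def w2b(p): return np.array([[np.cos(TH),np.sin(TH)],[-np.sin(TH),np.cos(TH)]])@(np.array(p)[:2]-O)
def delta(xyz,yawdeg):
    s=manip.sense(); R=Ro.from_quat(s['tool_rot']).as_matrix(); d=R.T@(np.array(xyz)-s['tcp_pos'])/.4
    yaw=np.degrees(np.arctan2(R[1,0],R[0,0])); tw=-np.radians(yawdeg-yaw)/.5
    print('delta',np.round(d,4),'twist',round(tw,3),'yaw',round(yaw,2),'tcp',np.round(s['tcp_pos'],4),'box',np.round(w2b(s['tcp_pos']),4),'F',np.round(s['force'],2),'t',s['t'],'gap',round(s['finger_gap'],3),'q6',s['q'][5])
E
python3 -c "
from h import *
p=b2w(0,-.05);print(p);delta([*p,.12],-21.6)"
```

```text
[0.49629377 0.08331118]
delta [ 1.2527 -1.4492  0.2258] twist 1.263 yaw 14.59 tcp [ 0.1575 -0.6041  0.209 ] box [-0.062  -0.8139] F [ 0.16 -0.33 -0.65] t 0.1 gap 0.996 q6 -0.17845685597222746
```

Call:
{"op": "move_arm", "data": {
  "deltas": [
    [0.065,-0.075,0,0.08,0],
    [0.13,-0.15,0,0.16,0],
    [0.195,-0.225,0,0.24,0],
    [0.26,-0.3,0,0.32,0],
    [0.325,-0.375,0,0.4,0],
    [0.39,-0.45,0,0.48,0],
    [0.455,-0.525,0,0.56,0],
    [0.52,-0.6,0,0.64,0]
  ],
  "force": 40
}}

```text
t: 0.77
tcp_pos: [0.2986, -0.3181, 0.2097]
tool_rot: [0.999, -0.034, -0.0, -0.0]
force: [1.1, -0.2, 0.3]
finger_gap: 0.001
```

```bash
python3 -c "
from h import *
p=b2w(0,-.05);print(p);delta([*p,.12],-21.6)"
```

```text
[0.49629377 0.08331118]
delta [ 0.4249 -1.0346  0.2248] twist 0.618 yaw -3.89 tcp [ 0.2986 -0.3181  0.2097] box [-0.036 -0.496] F [ 1.15 -0.22  0.31] t 0.7667 gap 0.001 q6 0.5643101168469155
```

Call:
{"op": "move_arm", "data": {
  "deltas": [
    [0.036,-0.09,0,0.07,0],
    [0.072,-0.18,0,0.14,0],
    [0.108,-0.27,0,0.21,0],
    [0.144,-0.36,0,0.28,0],
    [0.18,-0.45,0,0.35,0],
    [0.216,-0.54,0,0.42,0],
    [0.252,-0.63,0,0.5,0],
    [0.288,-0.72,0,0.58,0]
  ]
}}

```text
t: 1.43
tcp_pos: [0.4323, -0.0382, 0.2099]
tool_rot: [0.984, -0.178, -0.0, 0.0]
force: [0.4, -1.2, 0.2]
finger_gap: 0.001
```

```bash
python3 -c "
from h import *
p=b2w(0,-.05);print(p);delta([*p,.09],-21.6)"
```

```text
[0.49629377 0.08331118]
delta [ 0.0438 -0.3407  0.2996] twist 0.04 yaw -20.46 tcp [ 0.4323 -0.0382  0.2099] box [-0.0148 -0.1866] F [ 0.42 -1.16  0.25] t 1.4333 gap 0.001 q6 1.5811480095131916
```

Call:
{"op": "move_arm", "data": {
  "deltas": [
    [0.01,-0.08,0,0.01,0],
    [0.02,-0.16,0.03,0.02,0],
    [0.03,-0.24,0.08,0.03,0],
    [0.044,-0.32,0.14,0.04,0],
    [0.044,-0.34,0.2,0.04,0],
    [0.044,-0.34,0.26,0.04,0],
    [0.044,-0.34,0.3,0.04,0],
    [0.044,-0.34,0.3,0.04,0]
  ]
}}

```text
t: 2.1
tcp_pos: [0.493, 0.0817, 0.0867]
tool_rot: [0.983, -0.186, -0.004, 0.001]
force: [-0.2, -0.4, 0.1]
finger_gap: 0.005
```

```bash
python3 -c "
from h import *
p=b2w(0,-.05);print(p);delta([*p,.075],-21.6)
im,d=manip.snapshot('scene');cv2.imwrite('pics/s1.png',cv2.resize(im[150:300,230:450,::-1],None,fx=3,fy=3))"
```

```text
[0.49629377 0.08331118]
delta [ 0.0064 -0.0067  0.0291] twist 0.005 yaw -21.45 tcp [0.493  0.0817 0.0867] box [-0.0025 -0.0527] F [-0.16 -0.39  0.13] t 2.1 gap 0.005 q6 1.8854648107922443
```

View pics/s1.png

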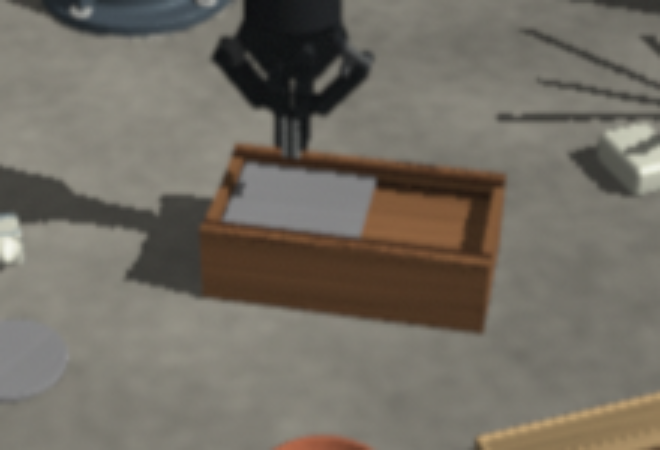

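The closed fingertips hover over the leaf near its middle (zoomed picture, about (290,155)). Lowering slowly to touch it.

Call:
{"op": "move_arm", "data": {
  "deltas": [
    [0,0,0,0,0],
    [0.0,0,0.004,0,0],
    [0.0,0,0.008,0,0],
    [0.0,0,0.012,0,0],
    [0.0,0,0.016,0,0],
    [0.0,0,0.02,0,0],
    [0.0,0,0.024,0,0],
    [0.0,0,0.024,0,0]
  ]
}}

```text
t: 2.82
tcp_pos: [0.4957, 0.0811, 0.0801]
tool_rot: [0.982, -0.187, -0.0, 0.0]
force: [0.3, -0.0, 1.0]
finger_gap: -0.0
```

Call:
{"op": "move_arm", "data": {
  "deltas": [
    [0,0,0.003,0,0],
    [0.0,0,0.006,0,0],
    [0.0,0,0.009,0,0],
    [0.0,0,0.012,0,0],
    [0.0,0,0.014,0,0],
    [0.0,0,0.015,0,0],
    [0.0,0,0.015,0,0],
    [0.0,0,0.015,0,0]
  ]
}}

```text
t: 3.48
tcp_pos: [0.4959, 0.0812, 0.0743]
tool_rot: [0.982, -0.187, -0.0, -0.0]
force: [-0.8, 0.2, -0.4]
finger_gap: -0.001
```

Call:
{"op": "move_arm", "data": {
  "deltas": [
    [0,0,0.0004,0,0],
    [0.0,0,0.0008,0,0],
    [0.0,0,0.0012,0,0],
    [0.0,0,0.0016,0,0],
    [0.0,0,0.002,0,0],
    [0.0,0,0.002,0,0],
    [0.0,0,0.002,0,0],
    [0.0,0,0.002,0,0]
  ]
}}

```text
t: 4.15
tcp_pos: [0.4959, 0.0812, 0.0735]
tool_rot: [0.982, -0.186, 0.0, 0.0]
force: [0.2, -0.1, -0.2]
finger_gap: -0.001
```

Call:
{"op": "move_arm", "data": {
  "deltas": [
    [0,0,0.0004,0,0],
    [0.0,0,0.0008,0,0],
    [0.0,0,0.0012,0,0],
    [0.0,0,0.0016,0,0],
    [0.0,0,0.002,0,0],
    [0.0,0,0.002,0,0],
    [0.0,0,0.002,0,0],
    [0.0,0,0.002,0,0]
  ]
}}

```text
t: 4.82
tcp_pos: [0.4959, 0.0811, 0.0727]
tool_rot: [0.982, -0.187, 0.0, -0.0]
force: [-0.2, 0.6, 1.4]
finger_gap: -0.004
```

Call:
{"op": "move_arm", "data": {
  "deltas": [
    [0,0,0.0004,0,0],
    [0.0,0,0.0008,0,0],
    [0.0,0,0.0012,0,0],
    [0.0,0,0.0015,0,0],
    [0.0,0,0.0015,0,0],
    [0.0,0,0.0015,0,0],
    [0.0,0,0.0015,0,0],
    [0.0,0,0.0015,0,0]
  ]
}}

```text
t: 5.48
tcp_pos: [0.4959, 0.0812, 0.0721]
tool_rot: [0.982, -0.186, 0.0, 0.0]
force: [-0.4, 0.5, -0.1]
finger_gap: 0.002
```

```bash
python3 -c "
from h import *
delta([0.4963,0.0833,.07],-21.6)"
```

```text
delta [-0.001  -0.0054  0.0053] twist 0.004 yaw -21.5 tcp [0.4959 0.0812 0.0721] box [ 0.0004 -0.0522] F [-0.45  0.51 -0.07] t 5.4833 gap 0.002 q6 1.8854555694384227
```

Call:
{"op": "move_arm", "data": {
  "deltas": [
    [0,0,0.0004,0,0],
    [0.0,0,0.0008,0,0],
    [0.0,0,0.0012,0,0],
    [0.0,0,0.0015,0,0],
    [0.0,0,0.0015,0,0],
    [0.0,0,0.0015,0,0],
    [0.0,0,0.0015,0,0],
    [0.0,0,0.0015,0,0]
  ]
}}

```text
t: 6.15
tcp_pos: [0.4959, 0.0812, 0.0715]
tool_rot: [0.982, -0.186, 0.0, -0.0]
force: [-0.2, -0.9, 0.5]
finger_gap: 0.001
```

Call:
{"op": "move_arm", "data": {
  "deltas": [
    [0,0,0.0004,0,0],
    [0.0,0,0.0008,0,0],
    [0.0,0,0.0012,0,0],
    [0.0,0,0.0015,0,0],
    [0.0,0,0.0015,0,0],
    [0.0,0,0.0015,0,0],
    [0.0,0,0.0015,0,0],
    [0.0,0,0.0015,0,0]
  ]
}}

```text
t: 6.82
tcp_pos: [0.4959, 0.0812, 0.0709]
tool_rot: [0.982, -0.187, 0.0, -0.0]
force: [0.0, -0.2, 0.0]
finger_gap: 0.0
```

Call:
{"op": "move_arm", "data": {
  "deltas": [
    [0,0,0.0004,0,0],
    [0.0,0,0.0008,0,0],
    [0.0,0,0.0012,0,0],
    [0.0,0,0.0015,0,0],
    [0.0,0,0.0015,0,0],
    [0.0,0,0.0015,0,0],
    [0.0,0,0.0015,0,0],
    [0.0,0,0.0015,0,0]
  ]
}}

```text
t: 7.48
tcp_pos: [0.4959, 0.0812, 0.0703]
tool_rot: [0.982, -0.187, -0.0, -0.0]
force: [-0.5, 0.0, 0.3]
finger_gap: 0.004
```

Call:
{"op": "move_arm", "data": {
  "deltas": [
    [0,0,0.0004,0,0],
    [0.0,0,0.0008,0,0],
    [0.0,0,0.0012,0,0],
    [0.0,0,0.0012,0,0],
    [0.0,0,0.0012,0,0],
    [0.0,0,0.0012,0,0],
    [0.0,0,0.0012,0,0],
    [0.0,0,0.0012,0,0]
  ]
}}

```text
t: 8.15
tcp_pos: [0.4959, 0.0812, 0.0698]
tool_rot: [0.982, -0.186, 0.0, -0.0]
force: [0.6, 0.0, 0.4]
finger_gap: -0.003
```

Call:
{"op": "move_arm", "data": {
  "deltas": [
    [0,0,0.0004,0,0],
    [0.0,0,0.0008,0,0],
    [0.0,0,0.0012,0,0],
    [0.0,0,0.0012,0,0],
    [0.0,0,0.0012,0,0],
    [0.0,0,0.0012,0,0],
    [0.0,0,0.0012,0,0],
    [0.0,0,0.0012,0,0]
  ]
}}

```text
t: 8.82
tcp_pos: [0.4959, 0.0812, 0.0694]
tool_rot: [0.982, -0.186, 0.0, -0.0]
force: [-0.4, 0.3, 0.2]
finger_gap: -0.003
```

Call:
{"op": "move_arm", "data": {
  "deltas": [
    [0,0,0.0004,0,0],
    [0.0,0,0.0008,0,0],
    [0.0,0,0.0012,0,0],
    [0.0,0,0.0012,0,0],
    [0.0,0,0.0012,0,0],
    [0.0,0,0.0012,0,0],
    [0.0,0,0.0012,0,0],
    [0.0,0,0.0012,0,0]
  ]
}}

```text
t: 9.48
tcp_pos: [0.4959, 0.0811, 0.0689]
tool_rot: [0.982, -0.187, -0.0, -0.0]
force: [-0.0, 0.5, -0.1]
finger_gap: -0.004
```

Call:
{"op": "move_arm", "data": {
  "deltas": [
    [0,0,0.0004,0,0],
    [0.0,0,0.0008,0,0],
    [0.0,0,0.0012,0,0],
    [0.0,0,0.0012,0,0],
    [0.0,0,0.0012,0,0],
    [0.0,0,0.0012,0,0],
    [0.0,0,0.0012,0,0],
    [0.0,0,0.0012,0,0]
  ]
}}

```text
t: 10.15
tcp_pos: [0.4959, 0.0812, 0.0684]
tool_rot: [0.982, -0.187, -0.0, -0.0]
force: [-0.6, -0.3, -0.7]
finger_gap: 0.001
```

Call:
{"op": "move_arm", "data": {
  "deltas": [
    [0,0,0.0004,0,0],
    [0.0,0,0.0008,0,0],
    [0.0,0,0.0012,0,0],
    [0.0,0,0.0012,0,0],
    [0.0,0,0.0012,0,0],
    [0.0,0,0.0012,0,0],
    [0.0,0,0.0012,0,0],
    [0.0,0,0.0012,0,0]
  ]
}}

```text
t: 10.82
tcp_pos: [0.4959, 0.0811, 0.0679]
tool_rot: [0.982, -0.186, 0.0, 0.0]
force: [-0.8, -0.5, 0.7]
finger_gap: -0.0
```

Call:
{"op": "move_arm", "data": {
  "deltas": [
    [0,0,0.0004,0,0],
    [0.0,0,0.0008,0,0],
    [0.0,0,0.0012,0,0],
    [0.0,0,0.0012,0,0],
    [0.0,0,0.0012,0,0],
    [0.0,0,0.0012,0,0],
    [0.0,0,0.0012,0,0],
    [0.0,0,0.0012,0,0]
  ]
}}

```text
t: 11.48
tcp_pos: [0.4958, 0.0812, 0.0674]
tool_rot: [0.982, -0.187, -0.0, -0.0]
force: [-0.6, -0.3, -0.4]
finger_gap: 0.003
```

Call:
{"op": "move_arm", "data": {
  "deltas": [
    [0,0,0.0004,0,0],
    [0.0,0,0.0008,0,0],
    [0.0,0,0.0012,0,0],
    [0.0,0,0.0012,0,0],
    [0.0,0,0.0012,0,0],
    [0.0,0,0.0012,0,0],
    [0.0,0,0.0012,0,0],
    [0.0,0,0.0012,0,0]
  ]
}}

```text
t: 12.15
tcp_pos: [0.4959, 0.0812, 0.067]
tool_rot: [0.982, -0.186, -0.0, -0.0]
force: [-0.4, 0.6, 0.3]
finger_gap: 0.002
```

Call:
{"op": "move_arm", "data": {
  "deltas": [
    [0,0,0.0004,0,0],
    [0.0,0,0.0008,0,0],
    [0.0,0,0.0012,0,0],
    [0.0,0,0.0012,0,0],
    [0.0,0,0.0012,0,0],
    [0.0,0,0.0012,0,0],
    [0.0,0,0.0012,0,0],
    [0.0,0,0.0012,0,0]
  ]
}}

```text
t: 12.82
tcp_pos: [0.4959, 0.0812, 0.0665]
tool_rot: [0.982, -0.186, 0.0, -0.0]
force: [-0.7, 0.6, -0.3]
finger_gap: -0.002
```

Call:
{"op": "move_arm", "data": {
  "deltas": [
    [0,0,0.0004,0,0],
    [0.0,0,0.0008,0,0],
    [0.0,0,0.0012,0,0],
    [0.0,0,0.0012,0,0],
    [0.0,0,0.0012,0,0],
    [0.0,0,0.0012,0,0],
    [0.0,0,0.0012,0,0],
    [0.0,0,0.0012,0,0]
  ]
}}

```text
t: 13.48
tcp_pos: [0.4959, 0.0812, 0.066]
tool_rot: [0.982, -0.186, -0.0, -0.0]
force: [0.0, 0.1, -0.9]
finger_gap: 0.003
```

```bash
python3 -c "
from h import *
delta([0.4963,0.0833,.07],-21.6);print(manip.sense())
im,d=manip.snapshot('scene');cv2.imwrite('pics/s2.png',cv2.resize(im[170:270,270:410,::-1],None,fx=5,fy=5,interpolation=cv2.INTER_CUBIC))"
```

```text
delta [-0.0009 -0.0053 -0.01  ] twist 0.004 yaw -21.49 tcp [0.4959 0.0812 0.066 ] box [ 0.0004 -0.0521] F [ 0.04  0.11 -0.94] t 13.4833 gap 0.003 q6 1.885435589771719
{'t': 13.4833, 'q': array([-6.04818489e-02,  5.98649719e-01,  1.85995408e+00,  1.62225020e-05,
        6.83000621e-01,  1.88543559e+00]), 'qd': array([ 0.00038749, -0.00073239, -0.00034606, -0.0019837 ,  0.00122502,
        0.00040737]), 'tau': array([-1.56913811e-03, -3.84103954e+01, -8.87174696e+00, -8.98302369e-05,
        4.80719336e-04,  1.95943562e-05]), 'tcp_pos': array([0.49586523, 0.08117913, 0.06599734]), 'tool_rot': array([ 9.82460850e-01, -1.86468972e-01, -6.48517769e-06, -4.33218476e-06]), 'force': array([ 0.04393808,  0.11479366, -0.93521065]), 'ft_torque': array([ 0.01905935, -0.0020325 ,  0.01090088]), 'finger_gap': 0.0031502555574383856}
```

View pics/s2.png

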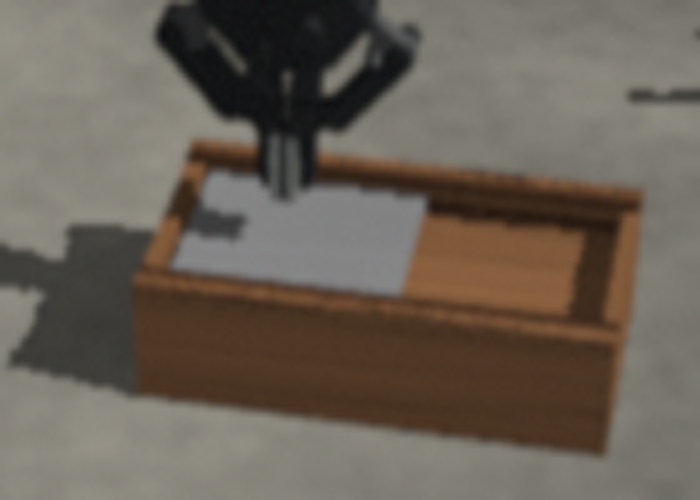

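```bash
python3 -c "
from h import *
for z in (.055,.06,.065,.07,.075,.08): p=ray('scene',270+285/5,170+198/5,z); print(z,p,w2b(p))
im,d=manip.snapshot('scene');C=cloud('scene',d)
for v in range(203,218): print(v,np.round(C[v,327],4),w2b(C[v,327]))
f,cx,cy,T=cal('scene')
def pr(P):
  q=T[:3,:3].T@(np.array(P)-T[:3,3]); return f*q[0]/q[2]+cx,f*q[1]/q[2]+cy
for x,y in((.063,-.115),(.063,.115),(-.063,.115),(-.063,-.115)): print(pr([*b2w(x,y),.07]))
print(pr([.4959,.0812,.055]))
"
```

```text
0.055 [0.45623958 0.08923292 0.055     ] [-0.03942139 -0.05923903]
0.06 [0.46322731 0.08802149 0.06      ] [-0.0324784  -0.05779304]
0.065 [0.47021504 0.08681006 0.065     ] [-0.02553541 -0.05634704]
0.07 [0.47720278 0.08559863 0.07      ] [-0.01859243 -0.05490104]
0.075 [0.48419051 0.0843872  0.075     ] [-0.01164944 -0.05345504]
0.08 [0.49117824 0.08317577 0.08      ] [-0.00470645 -0.05200905]
203 [0.5059 0.0807 0.1098] [ 0.00990099 -0.04892595]
204 [0.5062 0.0806 0.1071] [ 0.01019568 -0.04887073]
205 [0.5071 0.0805 0.1048] [ 0.01105767 -0.04869738]
206 [0.5058 0.0807 0.101 ] [ 0.00978524 -0.04896853]
207 [0.5032 0.0811 0.0963] [ 0.0072518  -0.04950232]
208 [0.5042 0.0809 0.094 ] [ 0.00819085 -0.04931298]
209 [0.5058 0.0806 0.0922] [ 0.00981637 -0.04898067]
210 [0.5114 0.0797 0.0933] [ 0.01533757 -0.04783702]
211 [0.4644 0.0878 0.0565] [-0.031357   -0.05756858]
212 [0.4708 0.0867 0.0581] [-0.02499445 -0.0562499 ]
213 [0.4774 0.0856 0.0598] [-0.01843693 -0.05489055]
214 [0.4829 0.0846 0.0608] [-0.01293494 -0.053751  ]
215 [0.4858 0.0841 0.0599] [-0.01003148 -0.05315268]
216 [0.4851 0.0842 0.0563] [-0.01071641 -0.05330181]
217 [0.4983 0.0819 0.0629] [ 0.00238226 -0.0505797 ]
(np.float64(295.2772764819722), np.float64(226.1076851831263))
(np.float64(391.9864421231884), np.float64(238.0600728698346))
(np.float64(397.64300323724046), np.float64(207.34629908560686))
(np.float64(307.46448464561223), np.float64(197.0617218609207))
(np.float64(326.5608142571901), np.float64(219.08120806590347))
```

```bash
python3 -c "
from h import *
f,cx,cy,T=cal('scene')
def pr(P):
  q=T[:3,:3].T@(np.array(P)-T[:3,3]); return f*q[0]/q[2]+cx,f*q[1]/q[2]+cy
R=Ro.from_quat([.9919,.127,0,-.001]).as_matrix()
for g in(-.05,.05): print(pr(np.array([.1575,-.6041,.209])+R@[0,g,0]))
im=cv2.imread('pics/scene0.png');cv2.imwrite('pics/z3.png',cv2.resize(im[40:130,0:90],None,fx=6,fy=6))
C=cloud('scene',np.load('scene0.npy'))
m=C[40:130,0:90]; k=(m[...,2]>.15)&(m[...,2]<.4)&(m[...,0]>.05)&(m[...,0]<.3); print(k.sum(), np.percentile(m[k],[1,50,99],axis=0))
im,d=manip.snapshot('scene');C=cloud('scene',d); B=np.array([[*w2b(p),p[2]] for p in C[150:230,290:360].reshape(-1,3)])
k=(np.hypot(B[:,0],B[:,1]+.052)<.02)
for z in np.arange(.05,.14,.005):
  q=k&(abs(B[:,2]-z)<.0025); print(round(z,3),q.sum(),np.round(B[q].mean(0),4) if q.sum() else '')
"
```

```text
(np.float64(65.693000202532), np.float64(119.55475306326096))
(np.float64(24.55551252992734), np.float64(126.94262256215339))
2063 [[ 0.13500094 -0.66641838  0.25091258]
 [ 0.17303894 -0.59525804  0.3350823 ]
 [ 0.19721452 -0.53219627  0.39879796]]
0.05 0 
0.055 37 [-0.0006 -0.0514  0.0565]
0.06 79 [ 0.0003 -0.0515  0.0591]
0.065 1 [ 0.0096 -0.0641  0.0631]
0.07 0 
0.075 0 
0.08 0 
0.085 1 [ 0.0045 -0.0452  0.0861]
0.09 6 [ 0.0086 -0.0509  0.0906]
0.095 15 [ 0.0084 -0.0506  0.0947]
0.1 18 [ 0.0081 -0.0488  0.0997]
0.105 25 [ 0.0075 -0.0478  0.1053]
0.11 19 [ 0.009  -0.0521  0.1106]
0.115 22 [ 0.0082 -0.0477  0.115 ]
0.12 22 [ 0.0095 -0.0501  0.1205]
0.125 20 [ 0.0069 -0.0496  0.1249]
0.13 21 [ 0.0095 -0.0503  0.1303]
0.135 31 [ 0.008  -0.0519  0.1348]
```

View pics/z3.png

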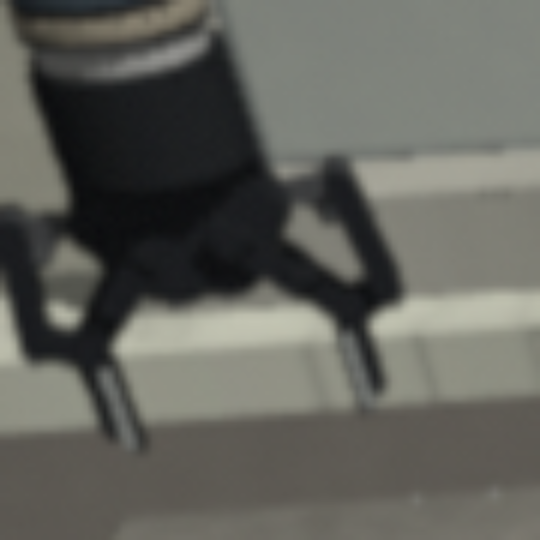

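The scene view and depth disagree with the stated fingertip offset. The shut fingertips show at z≈0.090 (pixel (327,210)) with the TCP reading 0.066, and the tip's shadow lies well off the tip. So the tips are still about 30 mm above the leaf. I'll descend partway on the camera evidence, look again, then finish by touch.

Call:
{"op": "move_arm", "data": {
  "deltas": [
    [0,0,0.005,0,0],
    [0.0,0,0.01,0,0],
    [0.0,0,0.015,0,0],
    [0.0,0,0.02,0,0],
    [0.0,0,0.025,0,0],
    [0.0,0,0.03,0,0],
    [0.0,0,0.035,0,0],
    [0.0,0,0.035,0,0]
  ]
}}

```text
t: 14.3
tcp_pos: [0.4956, 0.0812, 0.0516]
tool_rot: [0.982, -0.187, -0.0, 0.0]
force: [0.0, 0.6, -0.6]
finger_gap: 0.001
```

```bash
cat >> h.py <<'E'
def tipz(bx=0,by=-.052):
    im,d=manip.snapshot('scene');C=cloud('scene',d)[150:250,270:420].reshape(-1,3); xy=(C[:,:2]-b2w(bx,by)); r=np.hypot(xy[:,0],xy[:,1])<.02
    for z in np.arange(.05,.11,.004):
        q=r&(abs(C[:,2]-z)<.002); print(round(z,3),q.sum(),end='; ')
    print()
    return im
E
python3 -c "
from h import *
delta([0.4963,0.0833,.07],-21.6);im=tipz()
cv2.imwrite('pics/s4.png',cv2.resize(im[170:270,270:410,::-1],None,fx=5,fy=5,interpolation=cv2.INTER_CUBIC))"
```

```text
delta [-0.0004 -0.0056 -0.0461] twist 0.003 yaw -21.5 tcp [0.4956 0.0812 0.0516] box [ 0.0002 -0.0523] F [ 0.03  0.61 -0.56] t 14.3 gap 0.001 q6 1.8854725040652043
0.05 0; 0.054 7; 0.058 79; 0.062 24; 0.066 0; 0.07 0; 0.074 2; 0.078 6; 0.082 14; 0.086 17; 0.09 17; 0.094 19; 0.098 12; 0.102 18; 0.106 16;
```

View pics/s4.png

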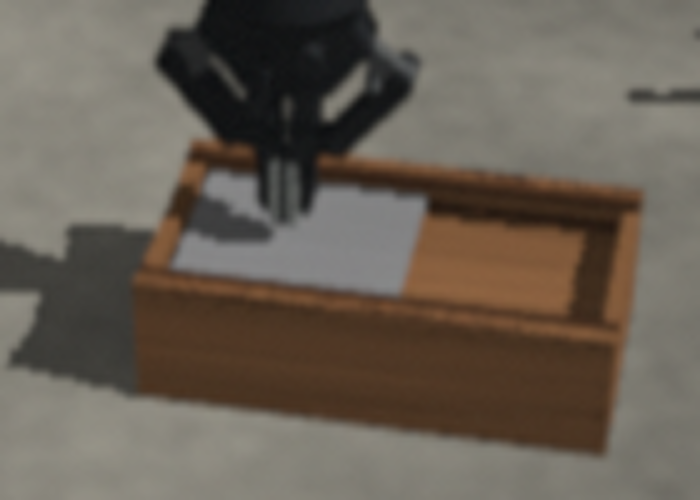

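The tip is now at z≈0.076 and its shadow is closing on it at (275,235), so the offset is confirmed. Descending 11 mm, then fine steps.

Call:
{"op": "move_arm", "data": {
  "deltas": [
    [0,0,0.005,0,0],
    [0.0,0,0.01,0,0],
    [0.0,0,0.015,0,0],
    [0.0,0,0.02,0,0],
    [0.0,0,0.024,0,0],
    [0.0,0,0.026,0,0],
    [0.0,0,0.028,0,0],
    [0.0,0,0.028,0,0]
  ]
}}

```text
t: 15.02
tcp_pos: [0.4958, 0.0812, 0.0406]
tool_rot: [0.982, -0.187, -0.0, 0.0]
force: [-0.9, -0.7, -0.3]
finger_gap: 0.001
```

```bash
python3 -c "
from h import *
delta([0.4963,0.0833,.07],-21.6);im=tipz()
cv2.imwrite('pics/s5.png',cv2.resize(im[190:240,300:360,::-1],None,fx=10,fy=10,interpolation=cv2.INTER_CUBIC))"
```

```text
delta [-0.0008 -0.0055 -0.0734] twist 0.004 yaw -21.5 tcp [0.4958 0.0812 0.0406] box [ 0.0003 -0.0522] F [-0.86 -0.71 -0.26] t 15.0167 gap 0.001 q6 1.8854801460562507
0.05 0; 0.054 7; 0.058 65; 0.062 9; 0.066 6; 0.07 13; 0.074 13; 0.078 20; 0.082 14; 0.086 13; 0.09 19; 0.094 14; 0.098 19; 0.102 12; 0.106 20;
```

View pics/s5.png

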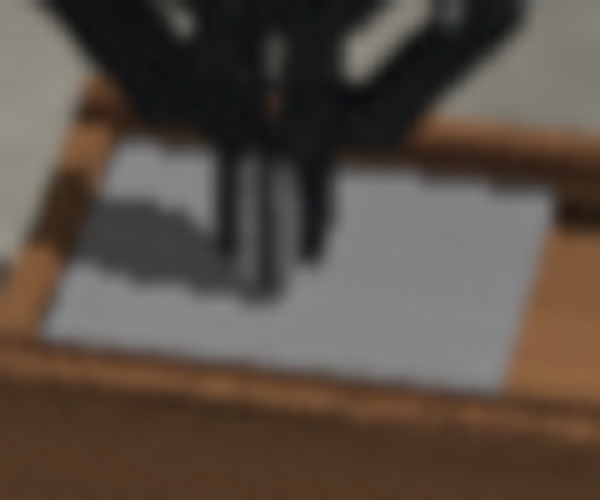

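The shadow nearly meets the tip at (265,295) in the zoom, so only a few mm remain. Fine steps now.

Call:
{"op": "move_arm", "data": {
  "deltas": [
    [0,0,0.0004,0,0],
    [0.0,0,0.0008,0,0],
    [0.0,0,0.0012,0,0],
    [0.0,0,0.0016,0,0],
    [0.0,0,0.002,0,0],
    [0.0,0,0.002,0,0],
    [0.0,0,0.002,0,0],
    [0.0,0,0.002,0,0]
  ]
}}

```text
t: 15.73
tcp_pos: [0.4959, 0.0811, 0.04]
tool_rot: [0.982, -0.186, 0.0, -0.0]
force: [-0.8, -0.1, 0.1]
finger_gap: 0.001
```

Call:
{"op": "move_arm", "data": {
  "deltas": [
    [0,0,0.0004,0,0],
    [0.0,0,0.0008,0,0],
    [0.0,0,0.0012,0,0],
    [0.0,0,0.0015,0,0],
    [0.0,0,0.0015,0,0],
    [0.0,0,0.0015,0,0],
    [0.0,0,0.0015,0,0],
    [0.0,0,0.0015,0,0]
  ]
}}

```text
t: 16.4
tcp_pos: [0.4959, 0.0812, 0.0394]
tool_rot: [0.982, -0.186, 0.0, -0.0]
force: [0.3, -0.7, -0.1]
finger_gap: -0.001
```

Call:
{"op": "move_arm", "data": {
  "deltas": [
    [0,0,0.0004,0,0],
    [0.0,0,0.0008,0,0],
    [0.0,0,0.0012,0,0],
    [0.0,0,0.0015,0,0],
    [0.0,0,0.0015,0,0],
    [0.0,0,0.0015,0,0],
    [0.0,0,0.0015,0,0],
    [0.0,0,0.0015,0,0]
  ]
}}

```text
t: 17.07
tcp_pos: [0.4959, 0.0812, 0.0388]
tool_rot: [0.982, -0.186, -0.0, 0.0]
force: [0.3, -0.7, 0.8]
finger_gap: -0.003
```

Call:
{"op": "move_arm", "data": {
  "deltas": [
    [0,0,0.0004,0,0],
    [0.0,0,0.0008,0,0],
    [0.0,0,0.0012,0,0],
    [0.0,0,0.0015,0,0],
    [0.0,0,0.0015,0,0],
    [0.0,0,0.0015,0,0],
    [0.0,0,0.0015,0,0],
    [0.0,0,0.0015,0,0]
  ]
}}

```text
t: 17.73
tcp_pos: [0.4959, 0.0812, 0.0382]
tool_rot: [0.982, -0.186, 0.0, -0.0]
force: [0.0, 1.0, 0.5]
finger_gap: 0.001
```

Call:
{"op": "move_arm", "data": {
  "deltas": [
    [0,0,0.0004,0,0],
    [0.0,0,0.0008,0,0],
    [0.0,0,0.0012,0,0],
    [0.0,0,0.0015,0,0],
    [0.0,0,0.0015,0,0],
    [0.0,0,0.0015,0,0],
    [0.0,0,0.0015,0,0],
    [0.0,0,0.0015,0,0]
  ]
}}

```text
t: 18.4
tcp_pos: [0.4959, 0.0812, 0.0376]
tool_rot: [0.982, -0.187, -0.0, -0.0]
force: [0.6, 1.0, 0.6]
finger_gap: -0.001
```

Call:
{"op": "move_arm", "data": {
  "deltas": [
    [0,0,0.0004,0,0],
    [0.0,0,0.0008,0,0],
    [0.0,0,0.0012,0,0],
    [0.0,0,0.0015,0,0],
    [0.0,0,0.0015,0,0],
    [0.0,0,0.0015,0,0],
    [0.0,0,0.0015,0,0],
    [0.0,0,0.0015,0,0]
  ]
}}

```text
t: 19.07
tcp_pos: [0.4958, 0.0812, 0.037]
tool_rot: [0.982, -0.186, -0.0, 0.0]
force: [0.3, -0.7, 0.2]
finger_gap: 0.001
```

Call:
{"op": "move_arm", "data": {
  "deltas": [
    [0,0,0.0004,0,0],
    [0.0,0,0.0008,0,0],
    [0.0,0,0.0012,0,0],
    [0.0,0,0.0015,0,0],
    [0.0,0,0.0015,0,0],
    [0.0,0,0.0015,0,0],
    [0.0,0,0.0015,0,0],
    [0.0,0,0.0015,0,0]
  ]
}}

```text
t: 19.73
tcp_pos: [0.4959, 0.0811, 0.0369]
tool_rot: [0.982, -0.187, 0.0, -0.0]
force: [-0.1, -1.3, 4.5]
finger_gap: 0.003
```

Contact: 4.5 N with the TCP reading 0.0369. Pressing a little more.

Call:
{"op": "move_arm", "data": {
  "deltas": [
    [0,0,0.0002,0,0],
    [0.0,0,0.0004,0,0],
    [0.0,0,0.0006,0,0],
    [0.0,0,0.0008,0,0],
    [0.0,0,0.0008,0,0],
    [0.0,0,0.0008,0,0],
    [0.0,0,0.0008,0,0],
    [0.0,0,0.0008,0,0]
  ]
}}

```text
t: 20.4
tcp_pos: [0.4959, 0.0811, 0.0369]
tool_rot: [0.982, -0.186, 0.0, -0.0]
force: [-1.8, -0.2, 8.7]
finger_gap: -0.002
```

Call:
{"op": "move_arm", "data": {
  "deltas": [
    [0,0,0.0003,0,0],
    [0.0,0,0.0005,0,0],
    [0.0,-0.004,0.0005,0,0],
    [0.0,-0.009,0.0005,0,0],
    [0.0,-0.014,0.0005,0,0],
    [0.0,-0.02,0.0005,0,0],
    [0.0,-0.026,0.0005,0,0],
    [0.0,-0.032,0.0005,0,0]
  ]
}}

```text
t: 21.07
tcp_pos: [0.5004, 0.0926, 0.0369]
tool_rot: [0.983, -0.186, 0.0, 0.0]
force: [-3.0, -2.5, 9.9]
finger_gap: -0.003
```

```bash
python3 -c "
from h import *
delta([*b2w(0,.05),.037],-21.6);im=tipz()
cv2.imwrite('pics/s6.png',cv2.resize(im[170:270,270:410,::-1],None,fx=5,fy=5,interpolation=cv2.INTER_CUBIC))"
```

```text
delta [-0.0005 -0.2246 -0.0005] twist 0.005 yaw -21.46 tcp [0.5004 0.0926 0.0369] box [ 0.0004 -0.0398] F [-2.97 -2.5   9.85] t 21.0667 gap -0.003 q6 1.910247844132196
0.05 0; 0.054 11; 0.058 59; 0.062 17; 0.066 7; 0.07 5; 0.074 12; 0.078 10; 0.082 5; 0.086 9; 0.09 7; 0.094 14; 0.098 9; 0.102 15; 0.106 17;
```

View pics/s6.png

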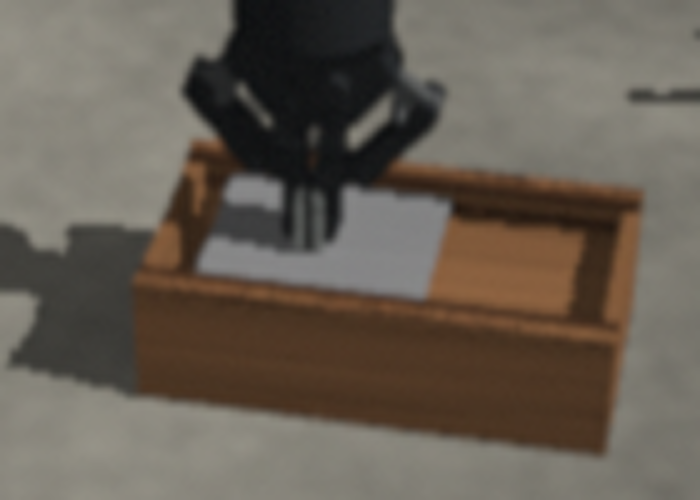

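The leaf follows: its right edge moved from (428,197) to (450,203). Force is 10 N. Continuing.

Call:
{"op": "move_arm", "data": {
  "deltas": [
    [0,-0.006,0,0,0],
    [0,-0.012,0,0,0],
    [0,-0.018,0,0,0],
    [0,-0.024,0,0,0],
    [0,-0.03,0,0,0],
    [0,-0.036,0,0,0],
    [0,-0.042,0,0,0],
    [0,-0.048,0,0,0]
  ]
}}

```text
t: 21.78
tcp_pos: [0.5075, 0.1105, 0.0369]
tool_rot: [0.983, -0.186, 0.0, 0.0]
force: [-1.7, -3.1, 10.2]
finger_gap: -0.002
```

Call:
{"op": "move_arm", "data": {
  "deltas": [
    [0,-0.006,0,0,0],
    [0,-0.012,0,0,0],
    [0,-0.018,0,0,0],
    [0,-0.024,0,0,0],
    [0,-0.03,0,0,0],
    [0,-0.036,0,0,0],
    [0,-0.042,0,0,0],
    [0,-0.048,0,0,0]
  ]
}}

```text
t: 22.45
tcp_pos: [0.5145, 0.1283, 0.0369]
tool_rot: [0.983, -0.186, 0.0, 0.0]
force: [-1.4, -3.2, 9.3]
finger_gap: -0.002
```

Call:
{"op": "move_arm", "data": {
  "deltas": [
    [0,-0.006,0,0,0],
    [0,-0.012,0,0,0],
    [0,-0.018,0,0,0],
    [0,-0.024,0,0,0],
    [0,-0.03,0,0,0],
    [0,-0.036,0,0,0],
    [0,-0.042,0,0,0],
    [0,-0.048,0,0,0]
  ]
}}

```text
t: 23.12
tcp_pos: [0.5215, 0.1462, 0.0369]
tool_rot: [0.983, -0.186, 0.0, 0.0]
force: [-2.5, -2.3, 9.4]
finger_gap: 0.0
```

```bash
python3 -c "
from h import *
delta([*b2w(0,.05),.037],-21.6);im=tipz()
cv2.imwrite('pics/s7.png',cv2.resize(im[170:270,270:410,::-1],None,fx=5,fy=5,interpolation=cv2.INTER_CUBIC))"
```

```text
delta [-0.0006 -0.0806 -0.0003] twist 0.005 yaw -21.46 tcp [0.5215 0.1462 0.0369] box [0.0003 0.0178] F [-2.54 -2.33  9.39] t 23.1167 gap 0.0 q6 2.0139557193908058
0.05 0; 0.054 0; 0.058 0; 0.062 0; 0.066 0; 0.07 0; 0.074 0; 0.078 0; 0.082 0; 0.086 0; 0.09 0; 0.094 0; 0.098 0; 0.102 0; 0.106 0;
```

View pics/s7.png

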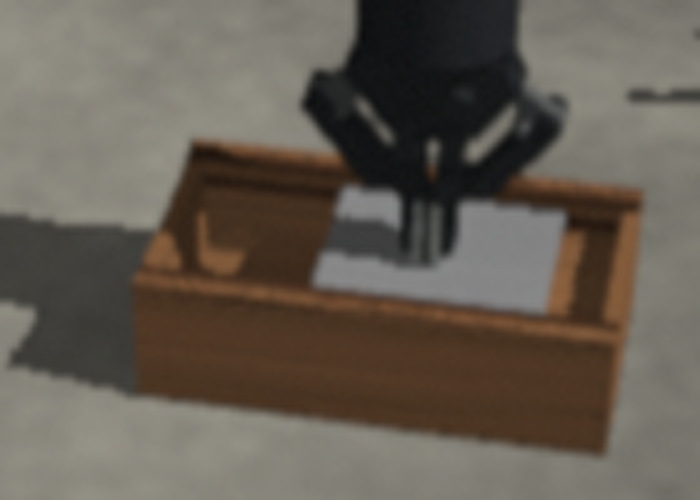

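Leaf is about 70 mm open. About 30 mm remain.

Call:
{"op": "move_arm", "data": {
  "deltas": [
    [0,-0.006,0,0,0],
    [0,-0.012,0,0,0],
    [0,-0.018,0,0,0],
    [0,-0.024,0,0,0],
    [0,-0.03,0,0,0],
    [0,-0.036,0,0,0],
    [0,-0.042,0,0,0],
    [0,-0.048,0,0,0]
  ]
}}

```text
t: 23.83
tcp_pos: [0.5285, 0.164, 0.0369]
tool_rot: [0.983, -0.186, 0.0, 0.0]
force: [-0.9, -1.0, 9.6]
finger_gap: 0.004
```

Call:
{"op": "move_arm", "data": {
  "deltas": [
    [0,-0.006,0,0,0],
    [0,-0.012,0,0,0],
    [0,-0.018,0,0,0],
    [0,-0.024,0,0,0],
    [0,-0.028,0,0,0],
    [0,-0.028,0,0,0],
    [0,-0.028,0,0,0],
    [0,-0.028,0,0,0]
  ]
}}

```text
t: 24.5
tcp_pos: [0.5325, 0.1739, 0.0369]
tool_rot: [0.983, -0.186, -0.0, 0.001]
force: [-1.6, -3.1, 9.1]
finger_gap: 0.0
```

```bash
python3 -c "
from h import *
delta([0.4438,-.158,.08],4);im=tipz()
cv2.imwrite('pics/s8.png',cv2.resize(im[170:270,270:410,::-1],None,fx=5,fy=5,interpolation=cv2.INTER_CUBIC))"
```

```text
delta [ 0.0971  0.8536 -0.1063] twist -0.888 yaw -21.45 tcp [0.5325 0.1739 0.0369] box [0.0003 0.0476] F [-1.63 -3.09  9.07] t 24.5 gap 0.0 q6 2.0640403896446573
0.05 0; 0.054 0; 0.058 0; 0.062 0; 0.066 0; 0.07 0; 0.074 0; 0.078 0; 0.082 0; 0.086 0; 0.09 0; 0.094 0; 0.098 0; 0.102 0; 0.106 0;
```

View pics/s8.png

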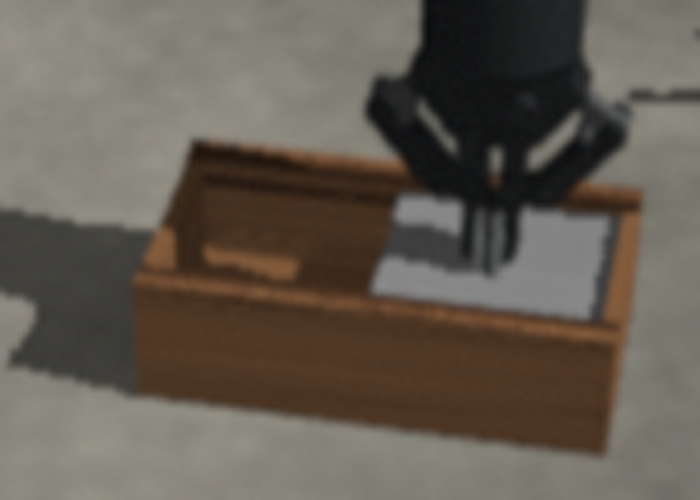

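Leaf is about 100 mm open (finger displacement plus the initial ajar). The white gap at its right edge, near (605,265), is only a couple of mm. Now lift and go above the dreidel.

Call:
{"op": "move_arm", "data": {
  "deltas": [
    [0,0,-0.05,0,0],
    [0.0,0,-0.12,0,0],
    [0.01,0.1,-0.15,-0.12,10],
    [0.02,0.2,-0.15,-0.25,30],
    [0.035,0.3,-0.15,-0.4,55],
    [0.045,0.4,-0.15,-0.5,55],
    [0.055,0.5,-0.15,-0.65,55],
    [0.065,0.6,-0.15,-0.8,55]
  ]
}}

```text
t: 25.22
tcp_pos: [0.4683, -0.0594, 0.0959]
tool_rot: [1.0, 0.015, 0.0, 0.0]
force: [1.1, -0.0, -0.4]
finger_gap: 0.552
```

```bash
python3 -c "
from h import *
delta([0.4438,-.158,.08],4)"
```

```text
delta [-0.0684  0.2446  0.0398] twist -0.081 yaw 1.67 tcp [ 0.4683 -0.0594  0.0959] box [ 0.0265 -0.193 ] F [ 1.07 -0.02 -0.39] t 25.2167 gap 0.552 q6 1.1782182384692736
```

Call:
{"op": "move_arm", "data": {
  "deltas": [
    [-0.02,0.07,0,-0.02,55],
    [-0.04,0.14,0.0,-0.05,55],
    [-0.055,0.2,0.02,-0.08,55],
    [-0.068,0.24,0.06,-0.08,55],
    [-0.068,0.245,0.1,-0.08,55],
    [-0.068,0.245,0.13,-0.08,55],
    [-0.068,0.245,0.14,-0.08,55],
    [-0.068,0.245,0.14,-0.08,55]
  ]
}}

```text
t: 25.88
tcp_pos: [0.4435, -0.1562, 0.0389]
tool_rot: [0.999, 0.032, -0.001, -0.001]
force: [-0.8, 0.7, 1.4]
finger_gap: 0.547
```

```bash
cat > look.py <<'E'
from h import *
import sys
delta([0.4438,-.158,.0],4)
im,d=manip.snapshot('scene');C=cloud('scene',d)[150:280,180:290].reshape(-1,3); r=(abs(C[:,0]-.455)<.02)&(abs(C[:,1]+.158)<.05)
for z in np.arange(0,.12,.004):
    q=r&(abs(C[:,2]-z)<.002); print(round(z,3),q.sum(),end='; ')
cv2.imwrite('pics/%s.png'%sys.argv[1],cv2.resize(im[150:260,170:300,::-1],None,fx=5,fy=5,interpolation=cv2.INTER_CUBIC))
E
python3 look.py s9
```

```text
delta [0.0006 0.0047 0.0973] twist -0.011 yaw 3.69 tcp [ 0.4435 -0.1562  0.0389] box [ 0.0391 -0.2921] F [-0.76  0.67  1.39] t 25.8833 gap 0.547 q6 0.9294128239492437
0.0 223; 0.004 57; 0.008 5; 0.012 11; 0.016 18; 0.02 18; 0.024 31; 0.028 53; 0.032 44; 0.036 0; 0.04 0; 0.044 0; 0.048 0; 0.052 0; 0.056 0; 0.06 1; 0.064 3; 0.068 10; 0.072 16; 0.076 13; 0.08 15; 0.084 15; 0.088 13; 0.092 20; 0.096 17; 0.1 14; 0.104 11; 0.108 28; 0.112 32; 0.116 56;
```

View pics/s9.png

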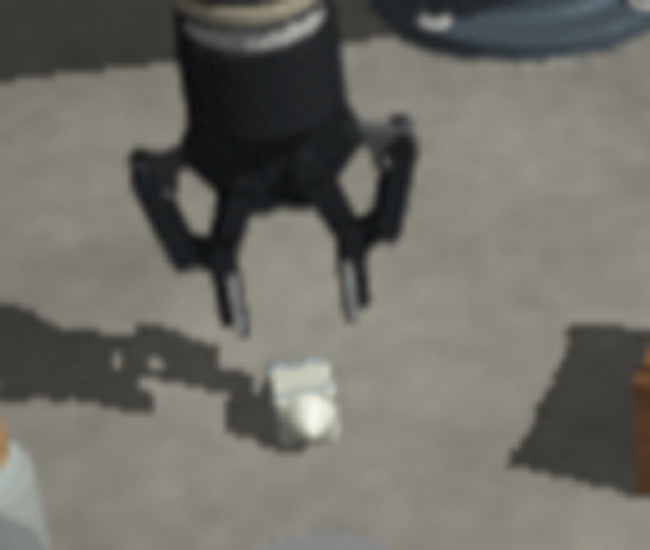

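Fingers straddle the dreidel at 55% open: tips at (240,330) and (355,315), z≈0.065, with the dreidel below at (305,395). Descending 58 mm.

Call:
{"op": "move_arm", "data": {
  "deltas": [
    [0,0.001,0.02,0,55],
    [0,0.002,0.045,0,55],
    [0,0.002,0.07,0,55],
    [0,0.002,0.095,0,55],
    [0,0.002,0.115,0,55],
    [0,0.002,0.13,0,55],
    [0,0.002,0.14,0,55],
    [0,0.002,0.143,0,55]
  ]
}}

```text
t: 26.6
tcp_pos: [0.444, -0.1571, -0.0182]
tool_rot: [0.999, 0.032, -0.001, -0.0]
force: [-0.7, -0.3, 0.7]
finger_gap: 0.55
```

```bash
python3 look.py s10
```

```text
delta [-0.0006  0.0022 -0.0456] twist -0.01 yaw 3.71 tcp [ 0.444  -0.1571 -0.0182] box [ 0.0398 -0.2928] F [-0.66 -0.27  0.74] t 26.6 gap 0.55 q6 0.9280123325569645
0.0 221; 0.004 35; 0.008 8; 0.012 20; 0.016 31; 0.02 31; 0.024 39; 0.028 71; 0.032 58; 0.036 17; 0.04 14; 0.044 11; 0.048 17; 0.052 28; 0.056 32; 0.06 53; 0.064 33; 0.068 16; 0.072 23; 0.076 34; 0.08 32; 0.084 33; 0.088 34; 0.092 35; 0.096 39; 0.1 48; 0.104 59; 0.108 67; 0.112 77; 0.116 38;
```

View pics/s10.png

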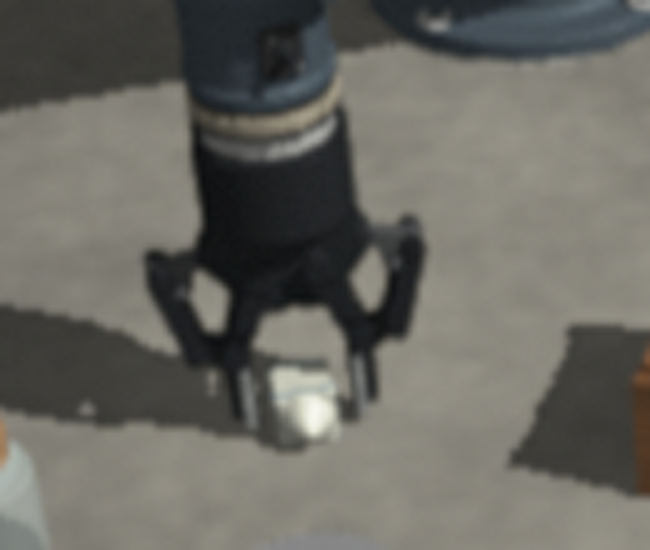

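The fingers straddle the body; the left tip is at (250,425), the right at (355,410), about 7 mm off the table. I'll rise 4 mm so the finger links clear the box mouth later, then close.

Call:
{"op": "move_arm", "data": {
  "deltas": [
    [0,0.001,-0.005,0,55],
    [0,0.002,-0.01,0,50],
    [0,0.002,-0.01,0,40],
    [0,0.002,-0.01,0,30],
    [0,0.002,-0.01,0,20],
    [0,0.002,-0.01,0,20],
    [0,0.002,-0.01,0,20],
    [0,0.002,-0.01,0,20]
  ],
  "force": 35
}}

```text
t: 27.32
tcp_pos: [0.4449, -0.1585, -0.0125]
tool_rot: [0.999, 0.032, 0.001, 0.001]
force: [0.5, -0.7, 6.1]
finger_gap: 0.346
```

```bash
python3 look.py s11
```

```text
delta [-0.0026 -0.0014 -0.0311] twist -0.01 yaw 3.72 tcp [ 0.4449 -0.1585 -0.0125] box [ 0.0412 -0.2938] F [ 0.46 -0.67  6.09] t 27.3167 gap 0.346 q6 0.9265170180020567
0.0 230; 0.004 44; 0.008 6; 0.012 18; 0.016 23; 0.02 30; 0.024 45; 0.028 64; 0.032 57; 0.036 15; 0.04 13; 0.044 14; 0.048 13; 0.052 19; 0.056 22; 0.06 49; 0.064 51; 0.068 38; 0.072 28; 0.076 23; 0.08 35; 0.084 30; 0.088 36; 0.092 38; 0.096 39; 0.1 47; 0.104 41; 0.108 54; 0.112 65; 0.116 67;
```

View pics/s11.png

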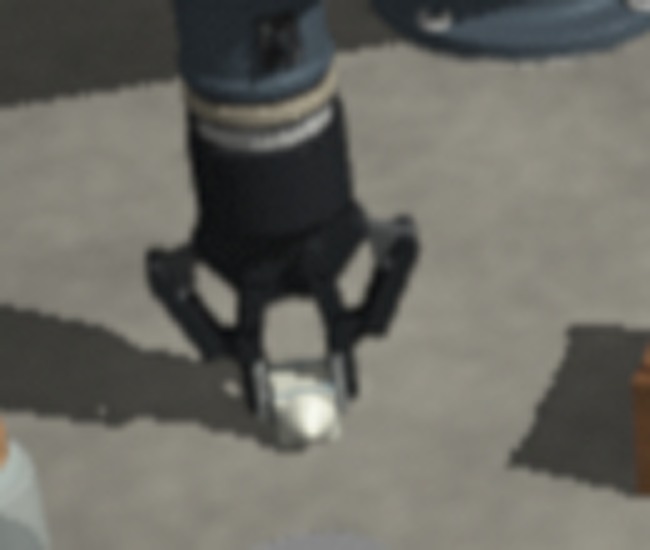

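Call:
{"op": "move_arm", "data": {
  "deltas": [
    [0,0,-0.02,0,20],
    [0,0,-0.06,0,20],
    [0,0,-0.12,0,20],
    [0,0,-0.18,0,20],
    [0,0,-0.23,0,20],
    [0,0,-0.25,0,20],
    [0,0,-0.26,0,20],
    [0,0,-0.26,0,20]
  ]
}}

```text
t: 28.03
tcp_pos: [0.4446, -0.1582, 0.0913]
tool_rot: [0.999, 0.032, 0.001, 0.0]
force: [0.7, -0.3, -1.3]
finger_gap: 0.349
```

```bash
python3 look.py s12; python3 -c "
from h import *
delta([*b2w(0,-.057),.09],-21.6)"
```

```text
delta [-0.0022 -0.0009  0.2283] twist -0.01 yaw 3.71 tcp [ 0.4446 -0.1582  0.0913] box [ 0.0408 -0.2936] F [ 0.67 -0.25 -1.28] t 28.0333 gap 0.349 q6 0.9265928583258587
0.0 279; 0.004 45; 0.008 0; 0.012 0; 0.016 0; 0.02 0; 0.024 0; 0.028 0; 0.032 0; 0.036 0; 0.04 0; 0.044 0; 0.048 0; 0.052 0; 0.056 0; 0.06 0; 0.064 0; 0.068 0; 0.072 0; 0.076 0; 0.08 0; 0.084 0; 0.088 0; 0.092 0; 0.096 0; 0.1 0; 0.104 5; 0.108 7; 0.112 11; 0.116 19; delta [ 0.1617 -0.5776  0.0014] twist 0.884 yaw 3.71 tcp [ 0.4441 -0.1579  0.0905] box [ 0.0403 -0.2935] F [-0.82  0.38 -0.7 ] t 28.0833 gap 0.345 q6 0.9265941464645527
```

View pics/s12.png

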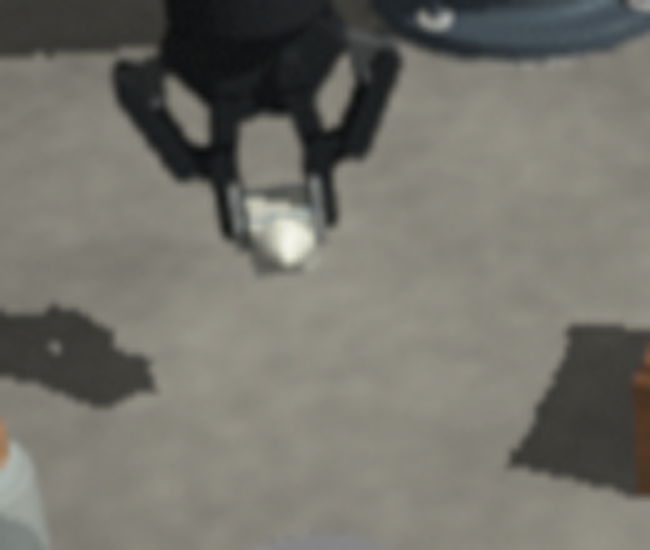

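The dreidel is held level at (285,235), bottom at z≈0.103. Moving over the compartment.

Call:
{"op": "move_arm", "data": {
  "deltas": [
    [0.02,-0.07,0,0.12,20],
    [0.045,-0.16,0,0.24,20],
    [0.07,-0.25,0,0.36,20],
    [0.1,-0.34,0,0.48,20],
    [0.12,-0.43,0,0.6,20],
    [0.14,-0.52,0,0.72,20],
    [0.155,-0.56,0,0.84,20],
    [0.162,-0.578,0,0.884,20]
  ]
}}

```text
t: 28.75
tcp_pos: [0.4932, 0.0798, 0.0891]
tool_rot: [0.982, -0.187, -0.001, -0.0]
force: [-0.2, -0.4, 0.3]
finger_gap: 0.349
```

```bash
cat > look2.py <<'E'
from h import *
import sys
delta([*b2w(0,-.057),-.0065],-21.6)
im,d=manip.snapshot('scene')
cv2.imwrite('pics/%s.png'%sys.argv[1],cv2.resize(im[140:270,270:410,::-1],None,fx=4.5,fy=4.5,interpolation=cv2.INTER_CUBIC))
E
python3 look2.py s13
```

```text
delta [0.0047 0.0064 0.2389] twist 0.002 yaw -21.54 tcp [0.4932 0.0798 0.0891] box [-0.0016 -0.0544] F [-0.16 -0.37  0.33] t 28.75 gap 0.349 q6 1.8821989165249673
```

View pics/s13.png

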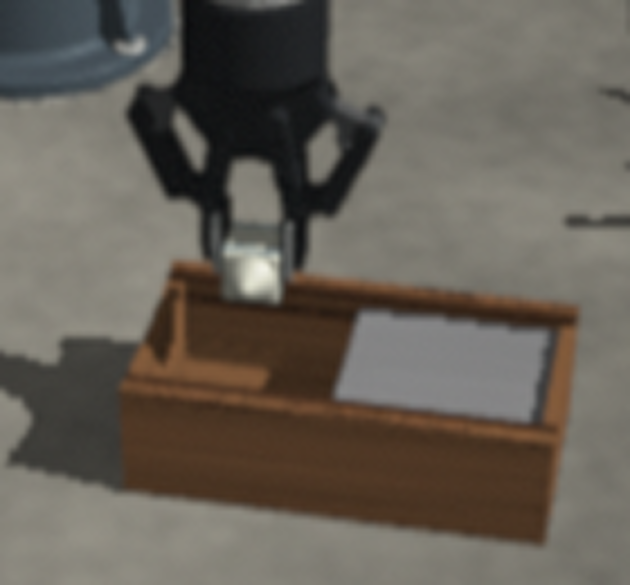

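Dreidel is over the compartment at (252,270), and the leaf is open. Lowering.

Call:
{"op": "move_arm", "data": {
  "deltas": [
    [0.002,0.002,0.02,0,20],
    [0.004,0.005,0.045,0,20],
    [0.004,0.005,0.07,0,20],
    [0.004,0.005,0.095,0,20],
    [0.004,0.005,0.12,0,20],
    [0.004,0.005,0.14,0,20],
    [0.004,0.005,0.155,0,20],
    [0.004,0.005,0.16,0,20]
  ]
}}

```text
t: 29.47
tcp_pos: [0.4941, 0.0741, 0.0254]
tool_rot: [0.982, -0.188, -0.001, 0.0]
force: [0.7, -0.0, -0.7]
finger_gap: 0.34
```

```bash
python3 look2.py s14
```

```text
delta [-0.0032 -0.006   0.0796] twist -0.001 yaw -21.64 tcp [0.4941 0.0741 0.0254] box [ 0.0014 -0.0594] F [ 0.67 -0.05 -0.66] t 29.4667 gap 0.34 q6 1.873331015954323
```

View pics/s14.png

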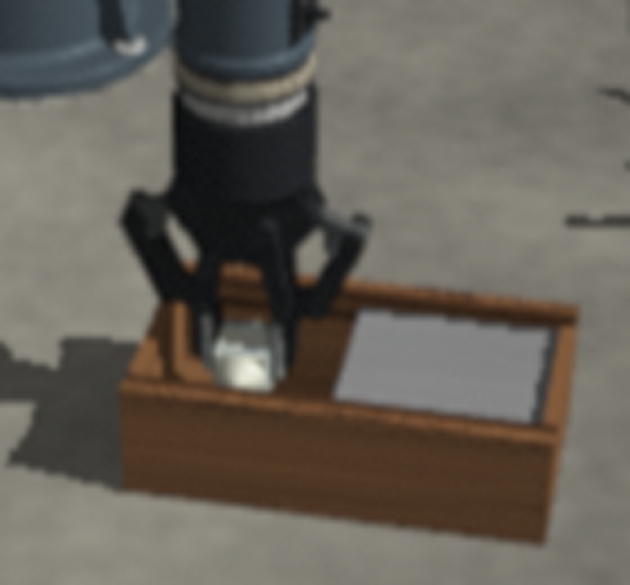

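Call:
{"op": "move_arm", "data": {
  "deltas": [
    [-0.001,-0.003,0.008,0,20],
    [-0.002,-0.006,0.02,0,20],
    [-0.002,-0.006,0.032,0,20],
    [-0.002,-0.006,0.044,0,20],
    [-0.002,-0.006,0.054,0,20],
    [-0.002,-0.006,0.06,0,20],
    [-0.002,-0.006,0.065,0,20],
    [-0.002,-0.006,0.067,0,20]
  ]
}}

```text
t: 30.18
tcp_pos: [0.4948, 0.0769, -0.0005]
tool_rot: [0.982, -0.188, -0.0, 0.0]
force: [0.0, -0.4, -0.3]
finger_gap: 0.344
```

```bash
python3 look2.py s15
```

```text
delta [-0.0026  0.0012  0.0151] twist -0.001 yaw -21.62 tcp [ 0.4948  0.0769 -0.0005] box [ 0.001  -0.0565] F [ 0.03 -0.37 -0.33] t 30.1833 gap 0.344 q6 1.8786033611244062
```

View pics/s15.png

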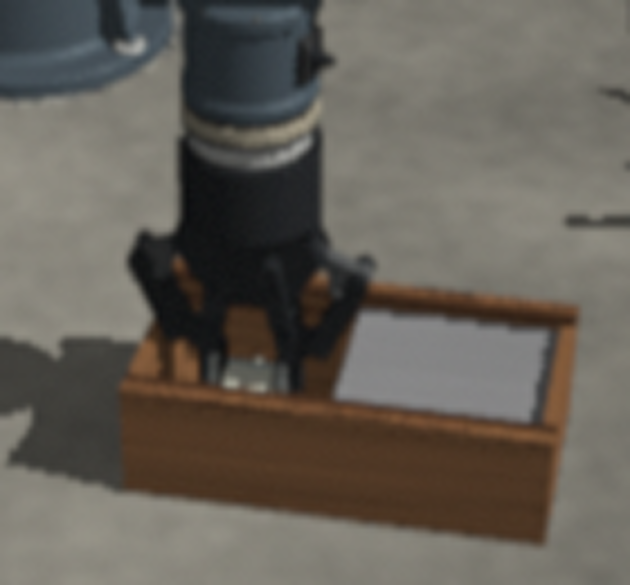

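Call:
{"op": "move_arm", "data": {
  "deltas": [
    [0,0,0.0015,0,20],
    [0,0,0.003,0,20],
    [0,0,0.0045,0,20],
    [0,0,0.006,0,20],
    [0,0,0.0075,0,20],
    [0,0,0.009,0,20],
    [0,0,0.0095,0,20],
    [0,0,0.01,0,20]
  ]
}}

```text
t: 30.9
tcp_pos: [0.495, 0.0769, -0.0042]
tool_rot: [0.982, -0.187, -0.0, -0.0]
force: [-0.8, 0.6, -0.2]
finger_gap: 0.348
```

Call:
{"op": "move_arm", "data": {
  "deltas": [
    [0,0,0.0005,0,20],
    [0,0,0.001,0,20],
    [0,0,0.0015,0,20],
    [0,0,0.0015,0,20],
    [0,0,0.0015,0,20],
    [0,0,0.0015,0,20],
    [0,0,0.0015,0,20],
    [0,0,0.0015,0,20]
  ]
}}

```text
t: 31.57
tcp_pos: [0.495, 0.0769, -0.0047]
tool_rot: [0.982, -0.187, -0.0, 0.0]
force: [-0.0, 0.4, -1.0]
finger_gap: 0.342
```

Call:
{"op": "move_arm", "data": {
  "deltas": [
    [0,0,0.0005,0,20],
    [0,0,0.001,0,20],
    [0,0,0.0015,0,20],
    [0,0,0.0015,0,20],
    [0,0,0.0015,0,20],
    [0,0,0.0015,0,20],
    [0,0,0.0015,0,20],
    [0,0,0.0015,0,20]
  ]
}}

```text
t: 32.23
tcp_pos: [0.495, 0.0769, -0.0053]
tool_rot: [0.982, -0.187, 0.0, -0.0]
force: [-0.0, -0.5, 0.3]
finger_gap: 0.348
```

Call:
{"op": "move_arm", "data": {
  "deltas": [
    [0,0,0.0004,0,20],
    [0,0,0.0008,0,20],
    [0,0,0.0012,0,20],
    [0,0,0.0012,0,20],
    [0,0,0.0012,0,20],
    [0,0,0.0012,0,20],
    [0,0,0.0012,0,20],
    [0,0,0.0012,0,20]
  ]
}}

```text
t: 32.9
tcp_pos: [0.495, 0.0769, -0.0058]
tool_rot: [0.982, -0.187, 0.0, -0.0]
force: [-1.5, -0.1, 0.2]
finger_gap: 0.342
```

Call:
{"op": "move_arm", "data": {
  "deltas": [
    [0,0,0.0004,0,20],
    [0,0,0.0008,0,20],
    [0,0,0.0012,0,20],
    [0,0,0.0012,0,20],
    [0,0,0.0012,0,20],
    [0,0,0.0012,0,20],
    [0,0,0.0012,0,20],
    [0,0,0.0012,0,20]
  ]
}}

```text
t: 33.57
tcp_pos: [0.495, 0.0768, -0.0063]
tool_rot: [0.982, -0.187, 0.0, -0.0]
force: [-0.8, 0.5, -0.3]
finger_gap: 0.349
```

Call:
{"op": "move_arm", "data": {
  "deltas": [
    [0,0,0.0004,0,20],
    [0,0,0.0008,0,20],
    [0,0,0.0012,0,20],
    [0,0,0.0012,0,20],
    [0,0,0.0012,0,20],
    [0,0,0.0012,0,20],
    [0,0,0.0012,0,20],
    [0,0,0.0012,0,20]
  ]
}}

```text
t: 34.23
tcp_pos: [0.495, 0.0769, -0.0065]
tool_rot: [0.982, -0.187, 0.0, -0.0]
force: [-0.9, -0.6, 5.9]
finger_gap: 0.346
```

The dreidel touches the floor: 5.9 N at the predicted height of -0.0065. Releasing gently.

Call:
{"op": "move_arm", "data": {
  "deltas": [
    [0,0,-0.0005,0,35],
    [0,0,-0.0005,0,37],
    [0,0,-0.0005,0,40],
    [0,0,-0.0005,0,43],
    [0,0,-0.0005,0,46],
    [0,0,-0.0005,0,46],
    [0,0,-0.0005,0,46],
    [0,0,-0.0005,0,46]
  ]
}}

```text
t: 34.9
tcp_pos: [0.4962, 0.0782, -0.0062]
tool_rot: [0.982, -0.188, 0.001, -0.001]
force: [1.8, 8.0, 2.8]
finger_gap: 0.453
```

```bash
python3 look2.py s16
```

```text
delta [-0.0045  0.0057  0.0007] twist -0.003 yaw -21.69 tcp [ 0.4962  0.0782 -0.0062] box [ 0.0018 -0.0547] F [1.82 7.99 2.79] t 34.9 gap 0.453 q6 1.8789532462809921
```

View pics/s16.png

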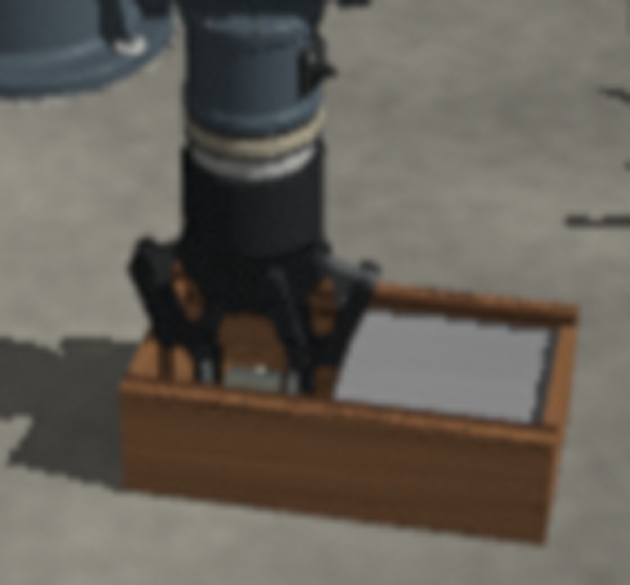

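The fingers are open, but there's an 8 N sideways push: the left link touches the end wall at (155,340). I'll ease the opening slightly, shift away 1.5 mm and lift straight up.

Call:
{"op": "move_arm", "data": {
  "deltas": [
    [0,-0.004,0,0,42],
    [0,-0.004,-0.005,0,41],
    [0,-0.004,-0.015,0,41],
    [0,-0.004,-0.03,0,41],
    [0,-0.004,-0.05,0,41],
    [0,-0.004,-0.07,0,41],
    [0,-0.004,-0.09,0,41],
    [0,-0.004,-0.11,0,41]
  ]
}}

```text
t: 35.62
tcp_pos: [0.4957, 0.0782, 0.0386]
tool_rot: [0.982, -0.188, 0.0, -0.0]
force: [-1.5, 0.1, 0.6]
finger_gap: 0.411
```

```bash
python3 look2.py s17
```

```text
delta [-0.0034  0.0051  0.1127] twist -0.001 yaw -21.62 tcp [0.4957 0.0782 0.0386] box [ 0.0013 -0.0549] F [-1.48  0.07  0.57] t 35.6167 gap 0.411 q6 1.8816819066126298
```

View pics/s17.png

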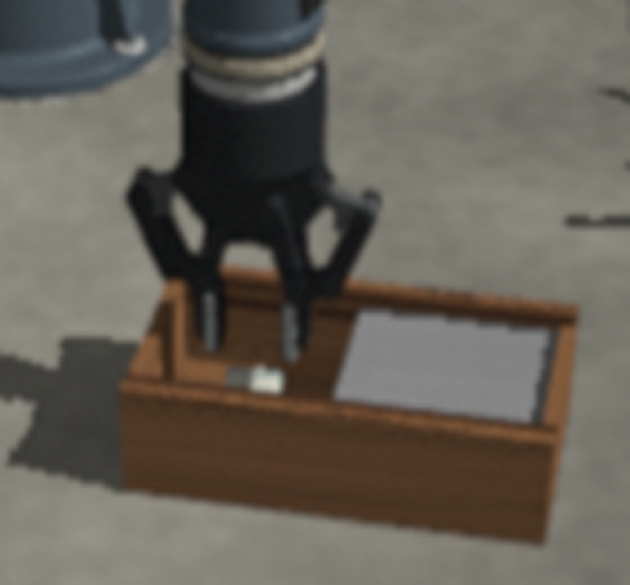

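The fingers are free and the dreidel stays in the compartment at (260,380). Rising, shutting the fingers and moving over the leaf.

Call:
{"op": "move_arm", "data": {
  "deltas": [
    [0,0,-0.05,0,41],
    [0,0,-0.1,0,20],
    [-0.003,-0.06,-0.13,0,0],
    [-0.003,-0.12,-0.13,0,0],
    [-0.003,-0.2,-0.12,0,0],
    [-0.003,-0.25,-0.1,0,0],
    [-0.003,-0.25,-0.06,0,0],
    [-0.003,-0.25,-0.04,0,0]
  ]
}}

```text
t: 36.33
tcp_pos: [0.5311, 0.1729, 0.0528]
tool_rot: [0.982, -0.186, -0.0, 0.0]
force: [-1.2, 0.7, -0.4]
finger_gap: 0.001
```

```bash
python3 look2.py s18; python3 - <<'E'
from h import *
im,d=manip.snapshot('top'); cv2.imwrite('pics/t1.png',cv2.resize(im[210:340,200:450,::-1],None,fx=3,fy=3,interpolation=cv2.INTER_CUBIC))
E
```

```text
delta [0.001  0.2578 0.1483] twist 0.004 yaw -21.48 tcp [0.5311 0.1729 0.0528] box [-0.0006  0.0461] F [-1.23  0.65 -0.37] t 36.3333 gap 0.001 q6 2.0605058652054113
```

View pics/s18.png

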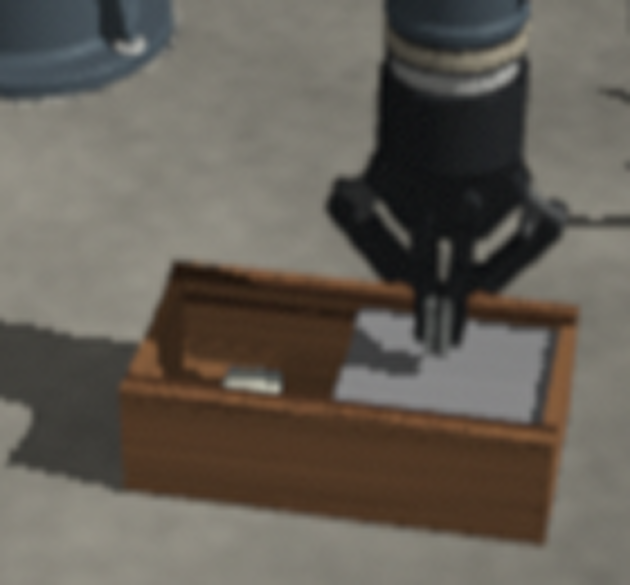

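View pics/t1.png

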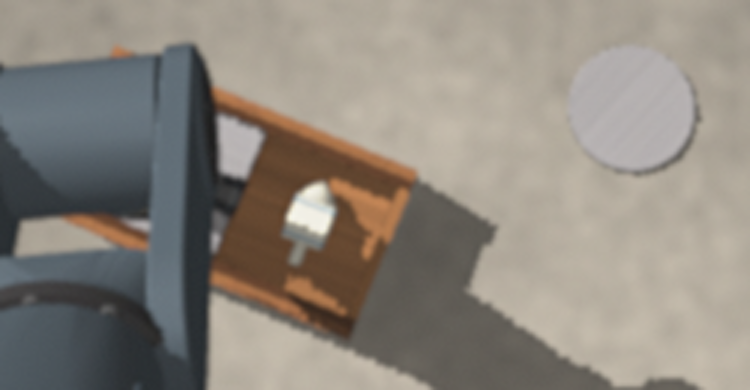

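The top view shows the dreidel lying flat in the middle of the compartment (zoom (310,215)). Lowering to just above the leaf, then touching it.

Call:
{"op": "move_arm", "data": {
  "deltas": [
    [0,0,0.006,0,0],
    [0,0,0.013,0,0],
    [0,0,0.02,0,0],
    [0,0,0.026,0,0],
    [0,0,0.03,0,0],
    [0,0,0.033,0,0],
    [0,0,0.034,0,0],
    [0,0,0.034,0,0]
  ]
}}

```text
t: 37.1
tcp_pos: [0.5313, 0.1717, 0.0398]
tool_rot: [0.982, -0.188, -0.0, 0.0]
force: [0.1, 0.2, 0.3]
finger_gap: 0.003
```

Call:
{"op": "move_arm", "data": {
  "deltas": [
    [0,0,0.001,0,0],
    [0,0,0.002,0,0],
    [0,0,0.003,0,0],
    [0,0,0.004,0,0],
    [0,0,0.005,0,0],
    [0,0,0.0055,0,0],
    [0,0,0.0055,0,0],
    [0,0,0.0055,0,0]
  ]
}}

```text
t: 37.77
tcp_pos: [0.5313, 0.1718, 0.0376]
tool_rot: [0.982, -0.187, -0.0, 0.0]
force: [-0.7, -0.6, 0.6]
finger_gap: -0.0
```

Call:
{"op": "move_arm", "data": {
  "deltas": [
    [0,0,0.0005,0,0],
    [0,0,0.001,0,0],
    [0,0,0.0015,0,0],
    [0,0,0.0018,0,0],
    [0,0,0.0018,0,0],
    [0,0,0.0018,0,0],
    [0,0,0.0018,0,0],
    [0,0,0.0018,0,0]
  ]
}}

```text
t: 38.43
tcp_pos: [0.5313, 0.1718, 0.037]
tool_rot: [0.982, -0.187, 0.0, -0.0]
force: [-0.0, 0.5, 0.0]
finger_gap: -0.0
```

Call:
{"op": "move_arm", "data": {
  "deltas": [
    [0,0,0.0004,0,0],
    [0,0,0.0008,0,0],
    [0,0,0.0012,0,0],
    [0,0,0.0012,0,0],
    [0,0,0.0012,0,0],
    [0,0,0.0012,0,0],
    [0,0,0.0012,0,0],
    [0,0,0.0012,0,0]
  ]
}}

```text
t: 39.1
tcp_pos: [0.5313, 0.1718, 0.0369]
tool_rot: [0.982, -0.187, 0.0, -0.0]
force: [-0.7, 0.1, 5.3]
finger_gap: 0.001
```

Call:
{"op": "move_arm", "data": {
  "deltas": [
    [0,0,0.0003,0,0],
    [0,0,0.0006,0,0],
    [0,0,0.0009,0,0],
    [0,0,0.0011,0,0],
    [0,0.003,0.0011,0,0],
    [0,0.007,0.0011,0,0],
    [0,0.012,0.0011,0,0],
    [0,0.018,0.0011,0,0]
  ]
}}

```text
t: 39.77
tcp_pos: [0.5292, 0.1662, 0.0369]
tool_rot: [0.982, -0.188, 0.001, -0.001]
force: [-1.1, 4.0, 6.3]
finger_gap: 0.002
```

Call:
{"op": "move_arm", "data": {
  "deltas": [
    [0,0.006,0,0,0],
    [0,0.012,0,0,0],
    [0,0.018,0,0,0],
    [0,0.024,0,0,0],
    [0,0.03,0,0,0],
    [0,0.036,0,0,0],
    [0,0.042,0,0,0],
    [0,0.048,0,0,0]
  ]
}}

```text
t: 40.43
tcp_pos: [0.5221, 0.1482, 0.0369]
tool_rot: [0.982, -0.188, 0.001, -0.001]
force: [-1.2, 3.8, 8.2]
finger_gap: 0.001
```

```bash
python3 look2.py s19
```

```text
delta [-1.000e-04  1.924e-01  1.081e-01] twist -0.002 yaw -21.66 tcp [0.5221 0.1482 0.0369] box [0.0001 0.0198] F [-1.19  3.82  8.18] t 40.4333 gap 0.001 q6 2.016604637886816
```

View pics/s19.png

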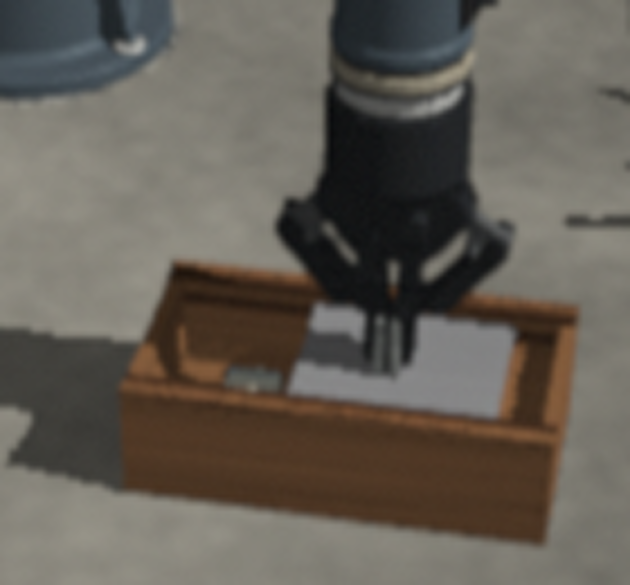

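The leaf follows, with its right edge at (515,370). Continuing with slightly more pressure.

Call:
{"op": "move_arm", "data": {
  "deltas": [
    [0,0.006,0.0003,0,0],
    [0,0.012,0.0004,0,0],
    [0,0.018,0.0004,0,0],
    [0,0.024,0.0004,0,0],
    [0,0.03,0.0004,0,0],
    [0,0.036,0.0004,0,0],
    [0,0.042,0.0004,0,0],
    [0,0.048,0.0004,0,0]
  ]
}}

```text
t: 41.15
tcp_pos: [0.515, 0.1303, 0.0369]
tool_rot: [0.982, -0.188, 0.001, -0.001]
force: [-0.5, 2.7, 8.0]
finger_gap: 0.001
```

Call:
{"op": "move_arm", "data": {
  "deltas": [
    [0,0.006,0,0,0],
    [0,0.012,0,0,0],
    [0,0.018,0,0,0],
    [0,0.024,0,0,0],
    [0,0.03,0,0,0],
    [0,0.036,0,0,0],
    [0,0.042,0,0,0],
    [0,0.048,0,0,0]
  ]
}}

```text
t: 41.82
tcp_pos: [0.508, 0.1124, 0.0369]
tool_rot: [0.982, -0.188, 0.001, -0.001]
force: [-0.8, 4.7, 8.6]
finger_gap: -0.002
```

Call:
{"op": "move_arm", "data": {
  "deltas": [
    [0,0.006,0,0,0],
    [0,0.012,0,0,0],
    [0,0.018,0,0,0],
    [0,0.024,0,0,0],
    [0,0.03,0,0,0],
    [0,0.036,0,0,0],
    [0,0.042,0,0,0],
    [0,0.048,0,0,0]
  ]
}}

```text
t: 42.48
tcp_pos: [0.5009, 0.0945, 0.0369]
tool_rot: [0.982, -0.188, 0.001, -0.001]
force: [-0.8, 3.1, 9.5]
finger_gap: -0.001
```

```bash
python3 look2.py s20
```

```text
delta [-0.0005  0.0478  0.1083] twist -0.002 yaw -21.65 tcp [0.5009 0.0945 0.0369] box [ 0.0002 -0.0379] F [-0.76  3.13  9.48] t 42.4833 gap -0.001 q6 1.9129977754103362
```

View pics/s20.png

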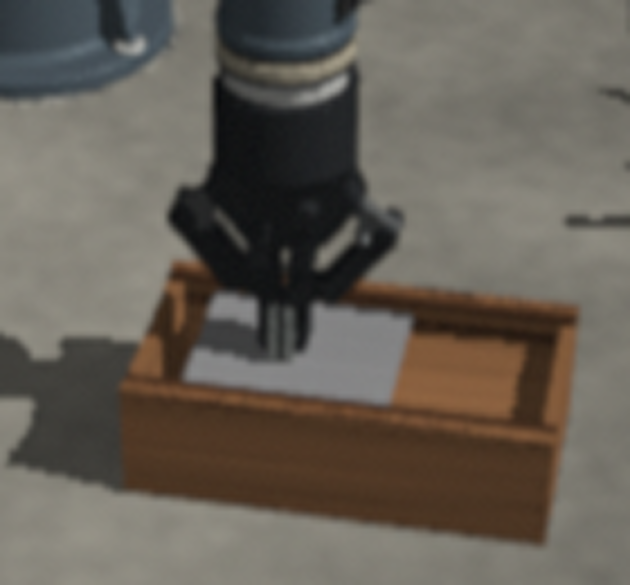

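Call:
{"op": "move_arm", "data": {
  "deltas": [
    [0,0.006,0,0,0],
    [0,0.012,0,0,0],
    [0,0.018,0,0,0],
    [0,0.024,0,0,0],
    [0,0.03,0,0,0],
    [0,0.035,0,0,0],
    [0,0.039,0,0,0],
    [0,0.043,0,0,0]
  ]
}}

```text
t: 43.2
tcp_pos: [0.4945, 0.0784, 0.0369]
tool_rot: [0.982, -0.188, 0.001, -0.001]
force: [-0.8, 4.2, 9.3]
finger_gap: -0.001
```

Call:
{"op": "move_arm", "data": {
  "deltas": [
    [0,0.003,0,0,0],
    [0,0.005,0,0,0],
    [0,0.007,0,0,0],
    [0,0.009,0,0,0],
    [0,0.011,0,0,0],
    [0,0.013,0,0,0],
    [0,0.014,0,0,0],
    [0,0.014,0,0,0]
  ]
}}

```text
t: 43.87
tcp_pos: [0.4937, 0.0734, 0.0369]
tool_rot: [0.982, -0.188, 0.002, -0.001]
force: [0.8, 5.3, 8.6]
finger_gap: -0.005
```

```bash
python3 look2.py s21
```

```text
delta [-0.0036 -0.0077  0.1085] twist -0.003 yaw -21.67 tcp [0.4937 0.0734 0.0369] box [ 0.0013 -0.0602] F [0.79 5.27 8.55] t 43.8667 gap -0.005 q6 1.8690641447594425
```

View pics/s21.png

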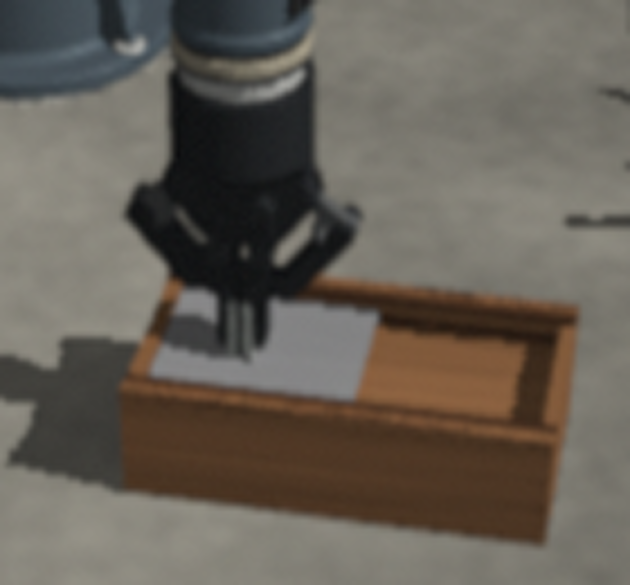

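Lateral force rose to 5.3 N and the tip travelled 106 mm in total, so the leaf appears to be at the stop. Lifting off to measure.

Call:
{"op": "move_arm", "data": {
  "deltas": [
    [0,0,-0.01,0,0],
    [0,0,-0.05,0,0],
    [0,0,-0.1,0,0],
    [0,0,-0.16,0,0],
    [0,0.08,-0.22,0,0],
    [0,0.17,-0.25,0,0],
    [0,0.26,-0.25,0,0],
    [0,0.36,-0.25,0,0]
  ]
}}

```text
t: 44.58
tcp_pos: [0.439, -0.0624, 0.1369]
tool_rot: [0.982, -0.186, 0.001, 0.0]
force: [0.7, -0.5, -1.0]
finger_gap: -0.001
```

```bash
python3 look2.py s22; python3 - <<'E'
from h import *
im,d=manip.snapshot('top'); cv2.imwrite('pics/t2.png',cv2.resize(im[210:340,200:450,::-1],None,fx=3,fy=3,interpolation=cv2.INTER_CUBIC))
E
```

```text
delta [-0.0012 -0.3741  0.3585] twist 0.004 yaw -21.48 tcp [ 0.439  -0.0624  0.1369] box [ 0.0004 -0.2066] F [ 0.7  -0.49 -0.95] t 44.5833 gap -0.001 q6 1.5516800859633062
```

View pics/s22.png

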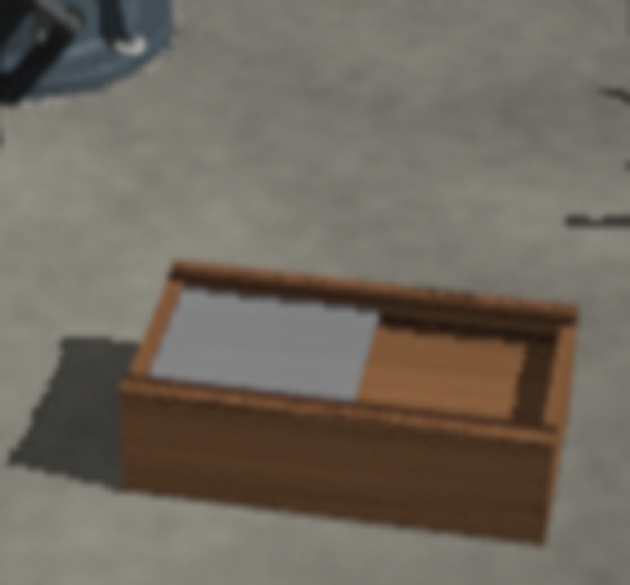

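View pics/t2.png

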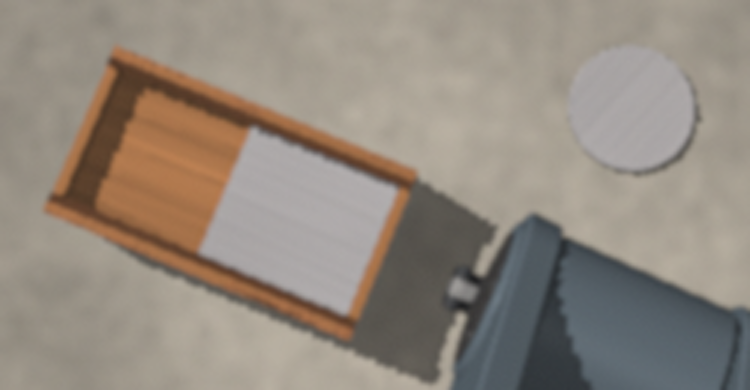

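```bash
python3 - <<'E'
from h import *
a=cv2.imread('pics/top0.png'); b=manip.snapshot('top')[0][:,:,::-1].copy(); cv2.imwrite('pics/t3.png',b)
f,cx,cy,T=cal('top')
def pr(P):
  q=T[:3,:3].T@(np.array(P)-T[:3,3]); return f*q[0]/q[2]+cx,f*q[1]/q[2]+cy
for nm,im in(('start',a),('now',b)):
  hs=im.astype(np.float32); sat=hs[...,2]-hs[...,0]
  for lo,hi,w in((-.02,.03,'inner edge'),(-.118,-.09,'wall side')):
    r=[]
    for x in (-.02,-.01,0,.01,.02):
      ys=np.arange(lo,hi,.0005); uv=np.array([pr([*b2w(x,y),.0588]) for y in ys],np.float32)
      v=cv2.remap(sat,uv[:,0].reshape(1,-1),uv[:,1].reshape(1,-1),cv2.INTER_CUBIC)[0]; m=(v.max()+v.min())/2
      i=np.where(np.diff((v>m).astype(int))!=0)[0]; r.append(round(float(ys[i[0] if w=='inner edge' else i[-1]]),4))
    print(nm,w,r)
E
```

```text
start inner edge [0.0085, 0.008, 0.008, 0.008, 0.008]
start wall side [-0.1065, -0.1065, -0.1065, -0.1065, -0.1065]
now inner edge [0.005, 0.005, 0.005, 0.005, 0.005]
now wall side [-0.108, -0.108, -0.108, -0.108, -0.108]
```

The leaf's inner edge measures y = +5.0 mm across its whole width, which is exactly its shut position (it started at +8). The arm is clear, so I'll hand the job in.

Call:
{"op": "move_arm", "data": {
  "deltas": [
    [0,0,0,0,0],
    [0,0,0,0,0],
    [0,0,0,0,0],
    [0,0,0,0,0],
    [0,0,0,0,0],
    [0,0,0,0,0],
    [0,0,0,0,0],
    [0,0,0,0,0]
  ]
}}

```text
t: 45.4
tcp_pos: [0.439, -0.0611, 0.1358]
tool_rot: [0.982, -0.187, -0.0, -0.0]
force: [0.0, -0.0, -0.1]
finger_gap: -0.001
```

```bash
python3 -c "
from h import *
s=manip.sense();print(s['t'],s['force'],s['tcp_pos']);print(manip.sign_off())"
```

```text
45.4 [ 0.02497961 -0.03932442 -0.05289881] [ 0.43896548 -0.06107872  0.13580055]
the job is handed in; nothing more can be done
None
```

I slid the leaf open about 100 mm, laid the dreidel flat in the middle of the compartment, dragged the leaf fully shut and handed the job in at 45.4 s. `sign_off` gave no verdict.

**Last checks:**
- **Leaf:** its inner edge measures y = +5.0 mm all along, which is the fully shut position. It started at +8 mm.
- **Dreidel:** in the last view before closing it lay flat in the middle of the compartment. It can't be seen now that the leaf is shut.
- **Arm:** clear of everything, with the force reading near zero.
- **Forces:** the highest readings were about 10 N pressing on the leaf and 6 N when the dreidel touched the floor. These are end-of-move readings, so brief peaks between them would not show.
- **Other things:** I never went near them, but I did not measure their positions again at the end.

**What disagreed or went wrong:**
- **Fingertip height:** the camera and the touch both put the fingertips about 35 mm higher than the stated offset of 11 mm ahead of the tool point. I worked from the touched height instead. Finding this used up much of the first 20 s.
- **Brush against the box:** as I released the dreidel, a finger link pressed the box's end wall with about 8 N sideways. I eased it off straight away.

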